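# Dip the flux tank and show the gauge rod to the reading camera

## Task

Take a level reading from the flux tank: slide the shutter on the tank's slanted dip tube fully open, to its end stop; then take the gauge rod from its rest and push it down the tube until its collar stops on the tube's mouth. Keep hold of the rod while it is in the tube, draw it all the way out, and hold it level and square across the view of the small reading camera, its tip in the middle of the view at the reading distance. The job finishes like that: still holding the rod steady in the air, touching nothing else with it, the shutter left open and the loose things nearby left alone.

Things in the scene. Friction and masses are not known exactly. Their poses are not given: they have to be found in the camera images.
- flux_tank: Flux tank, fixed: closed stainless box 110 (x) x 150 (y) mm, 155 mm high, left of the middle of the worktop; a vent cap on its lid (far left part) reaches 180 mm. A dip tube slants at 45 degrees out of its right-hand (-y) side. Origin: centre of the underside; z up. The tank is empty of parts along the tube's axis to 150 mm below the tube's mouth.
- dip_neck: Mouth of the dip tube, a steel slide gate. Origin: centre of its 26 mm hole in the seat face where the collar stops, 160 mm above the worktop. z: tube axis, out of the tube, 45 deg up and away from the tank; x: level, along the rails (y = +-26 mm, 9 mm high, lips 38 mm apart); y: up the plate. Below the hole a funnel narrows within 20 mm to a 12.5 mm bore that ends 82 mm below the mouth.
- shutter (a joint): Shutter of the slide gate, a steel plate 44 x 43 x 3 mm, upper face 4 mm above the seat face. 0 = closed, covering the hole; 0.040 m = fully open at its end stop. It slides towards the neck's -x against about 1.5 N of friction and stays where it is left. Opened less than 37 mm it is in the way of the collar.
- shutter_knob (a point): Middle of the grip of the shutter's knob: a black cylinder, 15 mm diameter, 22 mm long, standing out from the shutter along the neck's z axis. This point is on the knob's axis 27 mm from the seat face and moves with the shutter.
- gauge_rod: Gauge rod, about 90 g: steel rod 9 mm thick, 135 mm from collar to rounded tip; collar 30 mm across, 5 mm thick; behind it a black flat handle 64 long, 13 wide (y), 22 mm high (z), centred 48 mm behind the origin. Origin: on the axis in the collar's front face (tip side); x: along the rod to the tip. At the start it lies level in its rest, z up, axis 60 mm above the worktop.
- rod_tip (a point): End of the rod's rounded tip, 135 mm from the rod body's origin along its x axis.
- rod_rest: Rest of the gauge rod, fixed: aluminium base 200 x 54 x 5 mm with two uprights 5 mm thick, 30 mm wide, one 73 mm behind the origin under the handle's end, one 95 mm ahead of it under the rod, lips up to 63 mm high; the rod lifts straight out. Origin: on the worktop below the collar; x towards the rod's tip.
- read_stand: Reading stand, fixed: grey drip tray 110 x 92 mm, 12 mm high; on a post at its far side a small camera (front ring 40 mm across, body 44 x 44 mm, top 172 mm above the worktop) looks along the stand's -x, lens centre 150 mm above the worktop. Origin: centre of the tray, on the worktop; x: level, towards the camera.
- read_point (a point): Middle of the camera's view at its reading distance: 60 mm in front of its front ring, 150 mm above the worktop. The rod's tip is to come here, the rod level and square across the view, that is along the stand's y axis (either way round).
- loupe: Bystander: black eye loupe, 37 mm wide, 33 mm high, loose. Origin: centre of its underside.
- flux_pen: Bystander: flux pen, 125 mm long, 15 mm thick, lying loose. Origin: centre of its underside.
- screw_dish: Bystander: round dish of screws, 60 mm wide, 16 mm high, loose. Origin: centre of its underside.
- magnifier: Magnifier lamp on a jointed arm, part of the furniture; keep the robot's arm clear of it. Origin: below the worktop, no part of the lamp: its post stands 35 mm nearer the robot and 280 mm to the right of it and reaches 650 mm above the worktop; from there the boom runs left and away, 0.6 to 0.7 m in front of the robot's base, to the lamp head 0.72 m ahead near the middle, 0.26 to 0.48 m up.

How it is judged:
By the outcome, as a careful person would: the job done as asked, in the order asked, and still so for the second after the job is handed in, while the arm keeps its last pose, push and grip.
It also fails if it takes over 72 s, if anything falls off the work surface, if the arm or the gripper's body presses on something with over 40 N, if the wrist force passes 120 N, or if a joint passes its speed limit or range.

## Robot

A 7-joint arm with a two-finger parallel gripper is mounted at the origin on a cart in front of the work surface, level with it; the furniture and walls round the work are solid. World frame = base frame: x ahead of the robot, y to its left, z up, the work surface at z = 0. Lengths are in m, angles in rad, forces in N, time in s.
With the tool pointing down it reaches from about 0.4 to 0.875 m from the base axis. Payload 6.5 kg.
Tool frame: the origin (TCP) lies midway between the tips of the shut fingers; the grasp point (between the pads) lies 19 mm behind it; z points along the fingers, y is the line along which they close (so a half turn about z gives the same grasp; the last joint's range is limited). The gripper opens to 88 mm and grips with 3 to 60 N. Pads are 18 mm wide; open, the fingers measure 123 mm over their backs; the gripper's body (75 mm by 187 mm) begins 45 mm behind the grasp point.
Start: joints at [1.128, 0.536, -0.004, 1.538, 0.003, 1.067, -0.071], TCP at [0.239, -0.604, 0.218] pointing down, gripper open.
Joint ranges: [-2.7, 2.7], [-0.37, 2.16], [-1.27, 1.26], [0.24, 2.4], [-1.31, 4.45], [0.19, 1.91], [-2.76, 2.76]. Speed limits (rad/s): [2.39, 2.39, 3.14, 3.14, 3.14, 3.14, 3.14].

## Interface

Orientations are given as a unit quaternion [w, x, y, z].
In Python, from station import robot gives the robot as it stands. The module is installed in compiled form; this text tells all that it offers.
- The arm moves only by the tool play_rows, never from a script. Its argument "deltas" is a list of rows, each an object of numbers: "tx", "ty", "tz": the shift along the tool's x, y, z in mm; "ax", "ay", "az": the turn, a rotation vector about the tool's x, y, z in degrees; "hand": the finger opening in mm, from 0 to 88.1. A call has exactly 5 rows; each row shifts and turns the commanded pose from where the row before left it, along the tool's axes as they then stand; what a row does not reach is not made up. A row lasts 1/12 s, in which the tool goes at most 41.7 mm and 7.16 degrees, less where a joint would pass 70% of its speed; a pose out of reach is approached as far as the arm can. A call is refused whole if a number of a shift passes 41.7 or a number of a turn 7.16, either way. A call with a gripper value outside its range is refused whole. The fingers move at their own pace and stop on an object; the grip force is fixed at half the most. Time passes only in rows, so rows that do not move let the fingers close, or fill a call up. It gives the time, the measured TCP pose, the force, the opening and the grip force at its end, in the units of the state.
- robot.sense(): the state, without advancing time (a new reading comes with each control period).
- robot.capture(name): name is "side" or "top"; returns the picture (420x560x3 uint8, blue, green, red); there is no depth.
- robot.camera_params(name): a dict with "fx", "fy", "cx", "cy" (pixels), "dist" ([k1, k2, p1, p2, k3] as OpenCV has them; the pictures are not rectified), "eye" and "rotation" of the camera in the world. Camera axes: x right, y down, z forward; pixel columns grow to the right and rows downward; lengths in m; the calibration is good to about 2 mm. A picture is of the moment at which its call begins. camera_params takes no time and is no camera call.
- robot.finish_job(): hands the job in; it is judged then, once.
The state is a dict: "time": time; "joint_pos": joint angles; "qvel": joint speeds; "joint_torque": joint torques, N m; "tool_pos": TCP position; "ee_rot": TCP orientation; "contact_force": force on the tool from outside, world axes, zero at the start; "ft_torque": the same for the moment, N m; "opening": finger opening in m; "finger_force": force on a finger pad.
Only numpy, scipy, OpenCV 4.12 (cv2) and the standard library are available. Lean on these libraries where they do the work, as an engineer would, in place of code of your own. Each camera call takes 0.05 s, during which the arm holds its last target. There are 200 camera calls.

## Working session

There is one attempt and no reset: what is moved stays moved. The work goes in short steps, Python scripts to look and compute and a tool call to move; the robot and the scene stay as the last step left them, time stands still between calls to the robot, and variables do not carry over. Pictures are saved under pics/ and viewed, at most 11 in all, crops included, and the job is handed in when it is done.

Besides the shell and the picture viewer there is one more tool, called after ">>>" by a JSON object that holds its "method" and its "body". play_rows: Moves the arm, as the interface text tells. Its arguments: {"type":"object","properties":{"deltas":{"type":"array","items":{"type":"object","properties":{"tx":{"type":"number"},"ty":{"type":"number"},"tz":{"type":"number"},"ax":{"type":"number"},"ay":{"type":"number"},"az":{"type":"number"},"hand":{"type":"number"}}}}},"required":["deltas"]}

```bash
mkdir -p pics; python3 - <<'E'
from station import robot
import cv2
for n in("side","top"):
    cv2.imwrite(f"pics/{n}0.png",cv2.resize(robot.capture(n),(800,600),interpolation=cv2.INTER_CUBIC))
    print(robot.camera_params(n))
print(robot.sense())
E
```

```text
{'fx': 448.79585094001527, 'fy': 448.79585094001527, 'cx': 281.9879265291983, 'cy': 210.21910158462487, 'dist': array([0.02560247, 0.        , 0.        , 0.        , 0.        ]), 'eye': array([0.45044188, 0.6334607 , 0.97933439]), 'rotation': array([ 0.01274177, -0.03612257,  0.94327718, -0.32978927])}
{'fx': 506.9637175362079, 'fy': 506.9637175362079, 'cx': 281.9371864995421, 'cy': 204.1855127509366, 'dist': array([-0.11760047,  0.        ,  0.        ,  0.        ,  0.        ]), 'eye': array([ 0.28643195, -0.07819201,  1.6422045 ]), 'rotation': array([ 0.05398518, -0.69588503,  0.71421913, -0.05215997])}
{'time': 0.1, 'joint_pos': array([ 1.12778782,  0.53706854, -0.00441317,  1.5387077 ,  0.00256089,
        1.0673028 , -0.0711927 ]), 'qvel': array([-1.54355352e-03, -3.98338435e-03,  2.80908492e-04, -1.96698511e-03,
       -6.62780534e-04,  8.28775767e-05,  1.35234628e-04]), 'joint_torque': array([ 2.97461978e-03, -5.72077560e+01,  9.93428305e-01, -2.52230215e+01,
       -5.62357320e-02,  1.33869069e-02,  6.32072170e-05]), 'tool_pos': array([ 0.23895142, -0.60389097,  0.21676709]), 'ee_rot': array([-7.17666898e-04,  9.82300519e-01,  1.87310283e-01, -1.82033511e-04]), 'contact_force': array([0.06493088, 0.60844464, 1.03910174]), 'ft_torque': array([0.01561452, 0.00161828, 0.06846688]), 'finger_force': 0.0, 'opening': 0.08817338068395035}
```

View pics/side0.png

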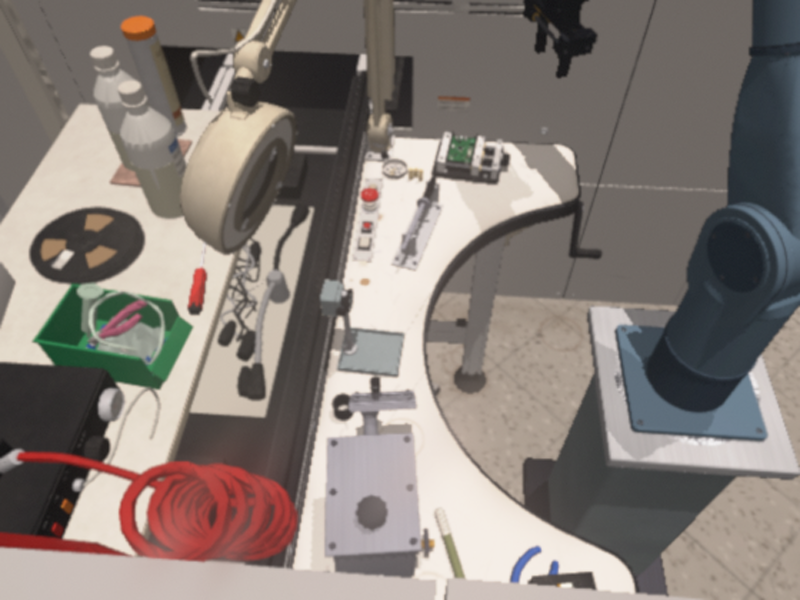

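View pics/top0.png

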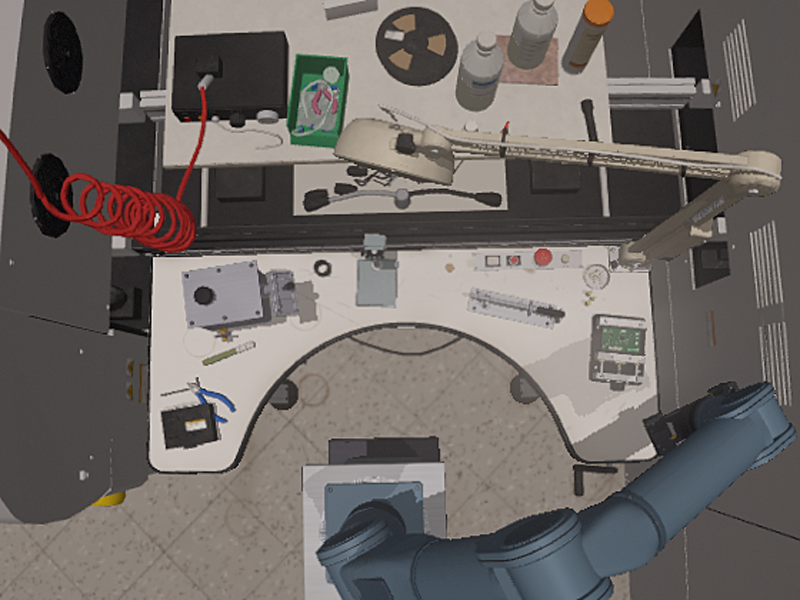

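```bash
cat > h.py <<'E'
import numpy as np, cv2
from scipy.spatial.transform import Rotation as R
from station import robot
def cam(n):
    p=robot.camera_params(n); K=np.array([[p['fx'],0,p['cx']],[0,p['fy'],p['cy']],[0,0,1.]])
    q=p['rotation']; M=R.from_quat([q[1],q[2],q[3],q[0]]).as_matrix()
    return K,np.array(p['dist']),np.array(p['eye']),M
def ray(n,uv):
    K,d,e,M=cam(n); x=cv2.undistortPoints(np.array([[uv]],float),K,d)[0,0]
    v=M@np.array([x[0],x[1],1]); return e,v/np.linalg.norm(v)
def onz(n,uv,z):
    e,v=ray(n,uv); return e+v*(z-e[2])/v[2]
def tri(uvs,uvt):
    e1,v1=ray("side",uvs); e2,v2=ray("top",uvt)
    s=np.linalg.lstsq(np.c_[v1,-v2],e2-e1,rcond=None)[0]
    a=e1+s[0]*v1; b=e2+s[1]*v2; return (a+b)/2, np.linalg.norm(a-b)
def proj(n,P):
    K,d,e,M=cam(n); P=np.atleast_2d(P)
    return cv2.projectPoints((P-e)@M,np.zeros(3),np.zeros(3),K,d)[0][:,0]
def crop(im,x0,y0,w,h,s): return cv2.resize(im[y0:y0+h,x0:x0+w],None,fx=s,fy=s,interpolation=cv2.INTER_CUBIC)
def tool(): # pos, matrix
    s=robot.sense(); q=s['ee_rot']; return s['tool_pos'],R.from_quat([q[1],q[2],q[3],q[0]]).as_matrix(),s
E
python3 - <<'E'
from h import *
t=robot.capture("top"); s=robot.capture("side")
c=np.zeros((580,800,3),np.uint8)
c[:375]=crop(t,120,160,160,75,5); c[380:580,:400]=crop(t,320,195,80,40,5)
cv2.imwrite("pics/t1.png",c)
c=np.zeros((590,740,3),np.uint8)
c[:585,:360]=crop(s,220,190,80,130,4.5); c[:510,370:730]=crop(s,265,110,60,85,6)
cv2.imwrite("pics/s1.png",c)
E
```

```text
(no output)
```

View pics/t1.png

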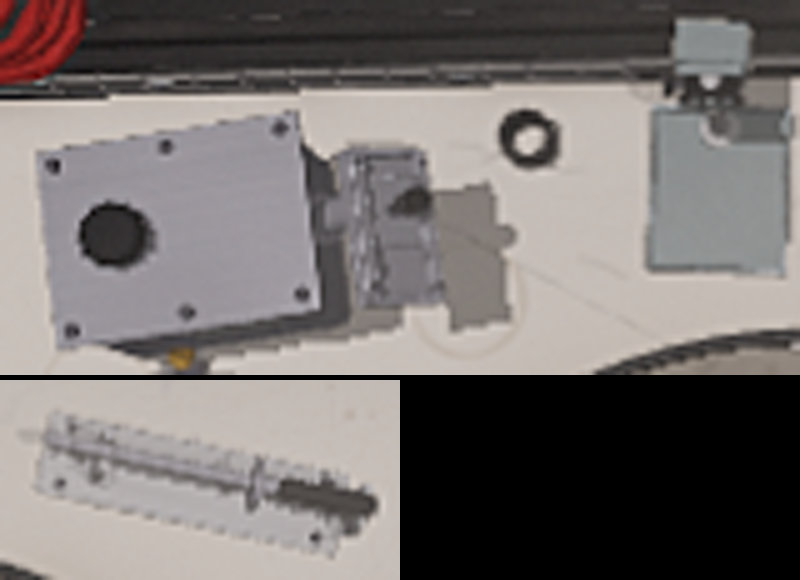

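View pics/s1.png

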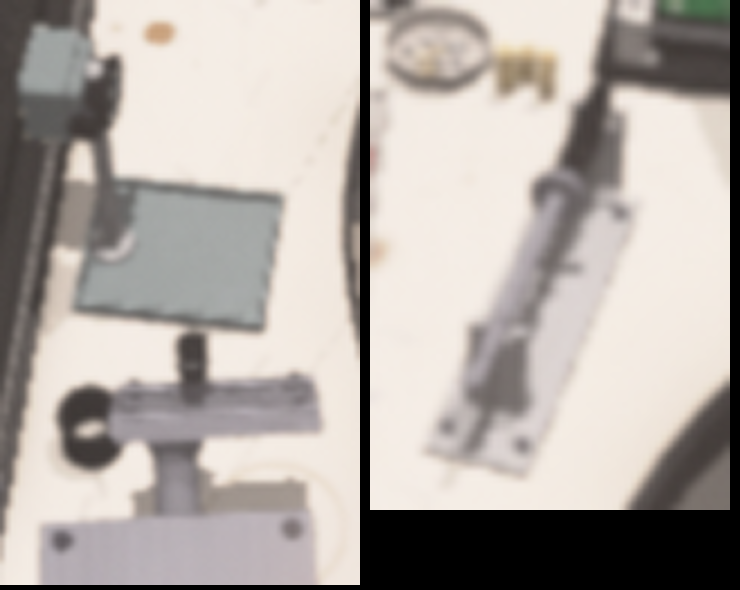

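```bash
python3 - <<'E'
from h import *
np.set_printoptions(precision=4,suppress=True)
T=lambda u,v:(120+u/5-.4,160+v/5-.4)
T2=lambda u,v:(320+u/5-.4,195+(v-380)/5-.4)
S=lambda u,v:(220+u/4.5-.4,190+v/4.5-.4)
S2=lambda u,v:(265+(u-370)/6-.4,110+v/6-.4)
L=np.array([onz("top",T(*p),.155)[:2] for p in [(39,152),(298,112),(322,308),(58,348)]])
print("lid",L, L.mean(0), np.linalg.norm(np.diff(L,axis=0),axis=1))
for a,b in((0,1),(3,2)): d=L[a]-L[b]; print("yaw",np.degrees(np.arctan2(-d[0],d[1])))
for a,b in((3,0),(2,1)): d=L[b]-L[a]; print("yaw",np.degrees(np.arctan2(d[1],d[0])))
print("lid side",[onz("side",(u*.7,v*.7),.155)[:2] for u,v in((328,440),(412,433),(418,552))])
print("knob end",tri(S(192,340),T(420,198)), onz("top",T(420,198),.187), onz("side",S(192,342),.187))
for nm,ps,f,z in(("trayT",[(652,108),(795,112),(785,275),(648,268)],T,.012),):
    P=np.array([onz("top",f(*p),z)[:2] for p in ps]); print(nm,P,P.mean(0))
P=np.array([onz("side",S(*p),.012)[:2] for p in [(120,178),(283,195),(263,328),(75,310)]]); print("trayS",P,P.mean(0))
print("camtop T",[onz("top",T(*p),.172)[:2] for p in[(675,20),(752,22),(748,72),(672,70)]])
print("camtop S",[onz("side",S(*p),.172)[:2] for p in[(30,25),(88,30),(78,85),(20,82)]])
print("ring",tri(S(110,97),T(708,92)))
print("rod T",[onz("top",T2(*p),.06)[:2] for p in[(22,436),(256,484),(376,502)]])
print("rod S",[onz("side",S2(*p),.06)[:2] for p in[(478,392),(558,188),(600,78)]])
print("base T",[onz("top",T2(*p),.005)[:2] for p in[(50,410),(36,490),(335,555),(345,480)]])
E
```

```text
lid [[0.5672 0.3879]
 [0.5872 0.2296]
 [0.4682 0.2147]
 [0.4481 0.3739]] [0.5177 0.3015] [0.1595 0.1199 0.1606]
yaw 7.191867551268816
yaw 7.213828783788666
yaw 6.675044616079374
yaw 7.185840134461992
lid side [array([0.5861, 0.2358]), array([0.4697, 0.2162]), array([0.4513, 0.3778])]
knob end (array([0.528 , 0.1509, 0.1864]), np.float64(0.0007562194825194696)) [0.5275 0.1509 0.187 ] [0.5282 0.1523 0.187 ]
trayT [[ 0.6122  0.0255]
 [ 0.607  -0.0681]
 [ 0.4996 -0.059 ]
 [ 0.5065  0.0298]] [ 0.5563 -0.0179]
trayS [[ 0.5996 -0.0632]
 [ 0.5024 -0.0583]
 [ 0.5067  0.0339]
 [ 0.6133  0.0301]] [ 0.5555 -0.0144]
camtop T [array([0.6332, 0.0009]), array([ 0.6307, -0.0449]), array([ 0.6004, -0.0419]), array([0.6029, 0.0031])]
camtop S [array([ 0.6346, -0.0431]), array([ 0.6038, -0.042 ]), array([ 0.6039, -0.0049]), array([ 0.6338, -0.0046])]
ring (array([ 0.5921, -0.0169,  0.1487]), np.float64(0.0033037364096540327))
rod T [array([ 0.5174, -0.2098]), array([ 0.4828, -0.3565]), array([ 0.4693, -0.4323])]
rod S [array([ 0.5146, -0.2225]), array([ 0.4854, -0.3635]), array([ 0.4686, -0.4477])]
base T [array([ 0.5421, -0.2333]), array([ 0.4896, -0.2221]), array([ 0.4417, -0.4157]), array([ 0.4907, -0.425 ])]
```

```bash
cat > ov.py <<'E'
from h import *
s_=np.sqrt(.5)
psi=np.radians(7.1); tx=np.array([np.cos(psi),np.sin(psi),0]); ty=np.array([-np.sin(psi),np.cos(psi),0]); up=np.array([0,0,1.])
nz=(up-ty)*s_; ny=(up+ty)*s_; nx=tx
knobend=np.array([.5278,.1513,.187]); N=knobend-.038*nz
th=np.radians(13.5); rx=np.array([np.sin(th),np.cos(th),0]); ry=np.array([-np.cos(th),np.sin(th),0]); 
RO=np.array([.4845,-.3525,.06])
ringx=.592
E
python3 - <<'E'
from ov import *
def draw(im,n,x0,y0,s,P,col,close=False):
    uv=(proj(n,np.array(P))-[x0-.5,y0-.5])*s
    cv2.polylines(im,[np.round(uv).astype(int)],close,col,1,cv2.LINE_AA)
t=robot.capture("top"); sd=robot.capture("side")
V=[(crop(t,180,160,100,60,4),"top",180,160,4),(crop(sd,220,190,80,130,4.5),"side",220,190,4.5),(crop(t,320,195,80,40,5),"top",320,195,5),(crop(sd,270,110,45,80,2.8),"side",270,110,2.8)]
a=np.linspace(0,2*np.pi,30)
for im,n,x0,y0,s in V:
    D=lambda P,c,cl=False:draw(im,n,x0,y0,s,P,c,cl)
    for k,c in ((0,(0,255,0)),(.008,(0,0,255))):
        O=N+k*nx
        D([O-.08*nz,O],c); D([O+.013*(np.cos(b)*nx+np.sin(b)*ny) for b in a],c,True)
        for y in(-.026,.026): D([O+y*ny-.05*nx+.009*nz,O+y*ny+.05*nx+.009*nz],c)
    D([N+.016*nz+.0075*(np.cos(b)*nx+np.sin(b)*ny) for b in a],(255,0,0),True)
    D([N+.038*nz+.0075*(np.cos(b)*nx+np.sin(b)*ny) for b in a],(255,0,0),True)
    D([RO-.08*rx,RO+.135*rx],(0,255,0)); D([RO+.015*(np.cos(b)*ry+np.sin(b)*up) for b in a],(0,0,255),True)
    D([RO+i*rx+j*ry-.055*up for i,j in((-.085,-.027),(.115,-.027),(.115,.027),(-.085,.027))],(255,0,0),True)
    D([RO+i*rx+j*ry+k*up for i,j,k in((-.08,-.0065,-.011),(-.016,-.0065,-.011),(-.016,-.0065,.011),(-.08,-.0065,.011))],(255,0,255),True)
    ph=np.radians(-3); sx=np.array([np.cos(ph),np.sin(ph),0]); sy=np.array([-np.sin(ph),np.cos(ph),0]); C=np.array([.556,-.0165,.012])
    D([C+i*sx+j*sy for i,j in((-.055,-.046),(.055,-.046),(.055,.046),(-.055,.046))],(0,0,255),True)
    Rg=C+sx*.036; Rg[2]=.15
    D([Rg+.02*(np.cos(b)*sy+np.sin(b)*up) for b in a],(0,255,0),True)
    D([Rg+[0,0,.022]+i*sx+j*sy for i,j in((.01,-.022),(.054,-.022),(.054,.022),(.01,.022))],(255,0,0),True)
c=np.zeros((590,770,3),np.uint8)
c[:240,:400]=V[0][0]; c[:585,405:765]=V[1][0]; c[245:445,:400]=V[2][0]; c[450:590,:126]=V[3][0][-140:]
cv2.imwrite("pics/o1.png",c)
E
```

```text
(no output)
```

View pics/o1.png

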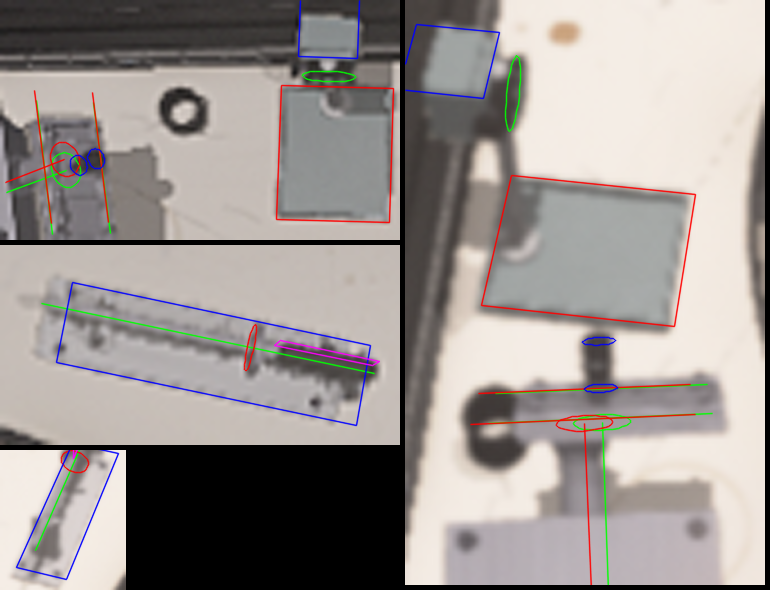

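```bash
cat >> ov.py <<'E'
def down(ang): # vertical tool with y axis at ang deg
    a=np.radians(ang); y=np.array([np.cos(a),np.sin(a),0]); z=-up; return np.c_[np.cross(y,z),y,z]
def plan(Rt,*pts):
    p,M,s=tool(); rv=R.from_matrix(M.T@Rt).as_rotvec(degrees=True)
    print("t",s['time'],"pos",p.round(4),"op",round(s['opening'],4),"F",s['contact_force'].round(1),"rot deg",rv.round(2))
    print("j",s['joint_pos'].round(2))
    for q in pts:
        print("  shift mm",(Rt.T@(np.array(q)-p)*1000).round(1),"n>=",np.ceil(np.linalg.norm(q-p)/.0417)); p=np.array(q)
E
python3 - <<'E'
from ov import *
K=N+.027*nz; G=K+.005*up-.003*ty-.019*up; print(N,K,G)
plan(down(7.1),tool()[0]+.05*up,G+[0,0,.265-G[2]],G)
E
```

```text
[0.52447882 0.17796402 0.16012994] [0.52683861 0.15901853 0.17922183] [0.52720941 0.15604154 0.16522183]
t 0.3 pos [ 0.2391 -0.6042  0.2172] op 0.0879 F [-0.3  0.3  0.2] rot deg [-3.000e-02 -2.000e-02 -7.551e+01]
j [ 1.13  0.54 -0.    1.54  0.    1.07 -0.07]
  shift mm [  0.   0. -50.] n>= 2.0
  shift mm [718.8 379.9   2.2] n>= 20.0
  shift mm [ 0.   0.  99.8] n>= 3.0
```

>>> {"method": "play_rows", "body": {"deltas": [{"tz":-25,"az":-6.85,"hand":45},{"tz":-25,"az":-6.85,"hand":45},{"az":-6.85,"hand":45},{"az":-6.85,"hand":45},{"az":-6.85,"hand":45}]}}

```text
schema error: expected keys tx, ty, tz, ax, ay, az, hand
```

>>> {"method": "play_rows", "body": {"deltas": [{"az":-6.85,"hand":45},{"az":-6.85,"hand":45},{"az":-6.85,"hand":45},{"az":-6.85,"hand":45},{"az":-6.85,"hand":45}]}}

```text
schema error: expected keys tx, ty, tz, ax, ay, az, hand
```

>>> {"method": "play_rows", "body": {"deltas": [{"az":-7,"hand":45},{"tx":20,"ty":10.6,"hand":45},{"tx":28,"ty":14.8,"hand":45},{"tx":28,"ty":14.8,"hand":45},{"tx":28,"ty":14.8,"hand":45}]}}

```text
schema error: expected keys tx, ty, tz, ax, ay, az, hand
```

```bash
python3 - <<'E'
from ov import *
K=N+.027*nz; G=K+.005*up-.003*ty-.019*up
plan(down(7.1),G+[0,0,.265-G[2]],G)
E
```

```text
t 0.3 pos [ 0.2391 -0.6042  0.2172] op 0.0879 F [-0.3  0.3  0.2] rot deg [-3.000e-02 -2.000e-02 -7.551e+01]
j [ 1.13  0.54 -0.    1.54  0.    1.07 -0.07]
  shift mm [718.8 379.9 -47.8] n>= 20.0
  shift mm [ 0.   0.  99.8] n>= 3.0
```

All keys are needed.

>>> {"method": "play_rows", "body": {"deltas": [{"tx":0,"ty":0,"tz":-25,"ax":0,"ay":0,"az":-6.85,"hand":45},{"tx":0,"ty":0,"tz":-25,"ax":0,"ay":0,"az":-6.85,"hand":45},{"tx":0,"ty":0,"tz":0,"ax":0,"ay":0,"az":-6.85,"hand":45},{"tx":0,"ty":0,"tz":0,"ax":0,"ay":0,"az":-6.85,"hand":45},{"tx":0,"ty":0,"tz":0,"ax":0,"ay":0,"az":-6.85,"hand":45}]}}

```text
time: 0.72
tool_pos: [0.2392, -0.6046, 0.268]
ee_rot: [0.0, 0.882, 0.471, -0.0]
contact_force: [0.3, 0.4, -0.8]
opening: 0.0566
finger_force: 0.0
```

>>> {"method": "play_rows", "body": {"deltas": [{"tx":0,"ty":0,"tz":0,"ax":0,"ay":0,"az":-6.85,"hand":45},{"tx":0,"ty":0,"tz":0,"ax":0,"ay":0,"az":-6.85,"hand":45},{"tx":0,"ty":0,"tz":0,"ax":0,"ay":0,"az":-6.85,"hand":45},{"tx":0,"ty":0,"tz":0,"ax":0,"ay":0,"az":-6.85,"hand":45},{"tx":0,"ty":0,"tz":0,"ax":0,"ay":0,"az":-6.85,"hand":45}]}}

```text
time: 1.13
tool_pos: [0.239, -0.6044, 0.2674]
ee_rot: [-0.0, 0.704, 0.71, -0.0]
contact_force: [0.2, 0.1, 0.5]
opening: 0.0451
finger_force: 0.0
```

>>> {"method": "play_rows", "body": {"deltas": [{"tx":0,"ty":0,"tz":0,"ax":0,"ay":0,"az":-7,"hand":45},{"tx":20,"ty":10.6,"tz":0,"ax":0,"ay":0,"az":0,"hand":45},{"tx":28,"ty":14.8,"tz":0,"ax":0,"ay":0,"az":0,"hand":45},{"tx":28,"ty":14.8,"tz":0,"ax":0,"ay":0,"az":0,"hand":45},{"tx":28,"ty":14.8,"tz":0,"ax":0,"ay":0,"az":0,"hand":45}]}}

```text
time: 1.55
tool_pos: [0.281, -0.4931, 0.2673]
ee_rot: [-0.0, 0.662, 0.749, 0.0]
contact_force: [1.1, -0.4, -0.3]
opening: 0.0449
finger_force: 0.0
```

```bash
python3 - <<'E'
from ov import *
K=N+.027*nz; G=K+.005*up-.003*ty-.019*up
plan(down(7.1),G+[0,0,.265-G[2]],G)
E
```

```text
t 1.55 pos [ 0.281  -0.4931  0.2673] op 0.0449 F [ 1.1 -0.4 -0.3] rot deg [-0.   -0.01 -0.05]
j [ 1.23  0.37 -0.33  1.69  0.13  1.1   0.99]
  shift mm [613.8 324.5   2.3] n>= 17.0
  shift mm [ 0.   0.  99.8] n>= 3.0
```

>>> {"method": "play_rows", "body": {"deltas": [{"tx":30,"ty":15.9,"tz":0,"ax":0,"ay":0,"az":0,"hand":45},{"tx":30,"ty":15.9,"tz":0,"ax":0,"ay":0,"az":0,"hand":45},{"tx":30,"ty":15.9,"tz":0,"ax":0,"ay":0,"az":0,"hand":45},{"tx":30,"ty":15.9,"tz":0,"ax":0,"ay":0,"az":0,"hand":45},{"tx":30,"ty":15.9,"tz":0,"ax":0,"ay":0,"az":0,"hand":45}]}}

```text
time: 1.97
tool_pos: [0.3415, -0.3342, 0.2677]
ee_rot: [0.0, 0.662, 0.749, -0.0]
contact_force: [0.6, -0.0, -0.4]
opening: 0.0453
finger_force: 0.0
```

>>> {"method": "play_rows", "body": {"deltas": [{"tx":30,"ty":15.9,"tz":0,"ax":0,"ay":0,"az":0,"hand":45},{"tx":30,"ty":15.9,"tz":0,"ax":0,"ay":0,"az":0,"hand":45},{"tx":30,"ty":15.9,"tz":0,"ax":0,"ay":0,"az":0,"hand":45},{"tx":30,"ty":15.9,"tz":0,"ax":0,"ay":0,"az":0,"hand":45},{"tx":30,"ty":15.9,"tz":0,"ax":0,"ay":0,"az":0,"hand":45}]}}

```text
time: 2.38
tool_pos: [0.4019, -0.1756, 0.2677]
ee_rot: [0.0, 0.662, 0.749, -0.0]
contact_force: [0.3, -0.4, 0.5]
opening: 0.0448
finger_force: 0.0
```

>>> {"method": "play_rows", "body": {"deltas": [{"tx":30,"ty":15.9,"tz":0,"ax":0,"ay":0,"az":0,"hand":45},{"tx":30,"ty":15.9,"tz":0,"ax":0,"ay":0,"az":0,"hand":45},{"tx":30,"ty":15.9,"tz":0,"ax":0,"ay":0,"az":0,"hand":45},{"tx":30,"ty":15.9,"tz":0,"ax":0,"ay":0,"az":0,"hand":45},{"tx":30,"ty":15.9,"tz":0,"ax":0,"ay":0,"az":0,"hand":45}]}}

```text
time: 2.8
tool_pos: [0.4623, -0.017, 0.2677]
ee_rot: [0.0, 0.662, 0.749, -0.0]
contact_force: [0.7, -0.3, -0.6]
opening: 0.045
finger_force: 0.0
```

>>> {"method": "play_rows", "body": {"deltas": [{"tx":30,"ty":15.9,"tz":0,"ax":0,"ay":0,"az":0,"hand":45},{"tx":30,"ty":15.9,"tz":0,"ax":0,"ay":0,"az":0,"hand":45},{"tx":30,"ty":15.9,"tz":0,"ax":0,"ay":0,"az":0,"hand":45},{"tx":30,"ty":15.9,"tz":0,"ax":0,"ay":0,"az":0,"hand":45},{"tx":30,"ty":15.9,"tz":0,"ax":0,"ay":0,"az":0,"hand":45}]}}

```text
time: 3.22
tool_pos: [0.5228, 0.1417, 0.2675]
ee_rot: [0.0, 0.662, 0.749, -0.0]
contact_force: [0.9, -0.3, 0.4]
opening: 0.0451
finger_force: 0.0
```

```bash
python3 - <<'E'
from ov import *
K=N+.027*nz; G=K+.005*up-.003*ty-.019*up
plan(down(7.1),G+[0,0,.265-G[2]],G)
E
```

```text
t 3.2167 pos [0.5228 0.1417 0.2675] op 0.0451 F [ 0.9 -0.3  0.4] rot deg [ 0.    0.02 -0.04]
j [ 0.22  0.39 -0.72  1.74  0.28  1.12 -0.47]
  shift mm [13.7  6.2  2.5] n>= 1.0
  shift mm [ 0.   0.  99.8] n>= 3.0
```

>>> {"method": "play_rows", "body": {"deltas": [{"tx":13.7,"ty":6.2,"tz":0,"ax":0,"ay":0,"az":0,"hand":45},{"tx":0,"ty":0,"tz":25,"ax":0,"ay":0,"az":0,"hand":45},{"tx":0,"ty":0,"tz":30,"ax":0,"ay":0,"az":0,"hand":45},{"tx":0,"ty":0,"tz":30,"ax":0,"ay":0,"az":0,"hand":45},{"tx":0,"ty":0,"tz":17.3,"ax":0,"ay":0,"az":0,"hand":45}]}}

```text
time: 3.63
tool_pos: [0.5254, 0.1539, 0.1623]
ee_rot: [-0.001, 0.662, 0.75, -0.001]
contact_force: [-1.3, -1.2, 0.1]
opening: 0.0453
finger_force: 0.0
```

>>> {"method": "play_rows", "body": {"deltas": [{"tx":0,"ty":0,"tz":0,"ax":0,"ay":0,"az":0,"hand":30},{"tx":0,"ty":0,"tz":0,"ax":0,"ay":0,"az":0,"hand":20},{"tx":0,"ty":0,"tz":0,"ax":0,"ay":0,"az":0,"hand":5},{"tx":0,"ty":0,"tz":0,"ax":0,"ay":0,"az":0,"hand":5},{"tx":0,"ty":0,"tz":0,"ax":0,"ay":0,"az":0,"hand":5}]}}

```text
time: 4.05
tool_pos: [0.5278, 0.1549, 0.1666]
ee_rot: [0.001, 0.662, 0.749, 0.001]
contact_force: [-0.7, 0.1, 0.6]
opening: 0.0138
finger_force: 0.0
```

>>> {"method": "play_rows", "body": {"deltas": [{"tx":0,"ty":0,"tz":0,"ax":0,"ay":0,"az":0,"hand":5},{"tx":0,"ty":0,"tz":0,"ax":0,"ay":0,"az":0,"hand":5},{"tx":0,"ty":0,"tz":0,"ax":0,"ay":0,"az":0,"hand":5},{"tx":0,"ty":0,"tz":0,"ax":0,"ay":0,"az":0,"hand":5},{"tx":0,"ty":0,"tz":0,"ax":0,"ay":0,"az":0,"hand":5}]}}

```text
time: 4.47
tool_pos: [0.5289, 0.1554, 0.1679]
ee_rot: [0.001, 0.662, 0.749, 0.002]
contact_force: [-1.7, -1.4, 13.4]
opening: 0.0048
finger_force: 7.8
```

```bash
python3 - <<'E'
from ov import *
sd=robot.capture("side");t=robot.capture("top")
c=np.zeros((590,770,3),np.uint8)
c[:585,:360]=crop(sd,220,190,80,130,4.5); c[:400,365:765]=crop(t,175,160,80,80,5)
cv2.imwrite("pics/k1.png",c); print(robot.sense()['opening'],robot.sense()['tool_pos'])
E
```

```text
0.00489590584088088 [0.52890577 0.15538315 0.16785123]
```

View pics/k1.png

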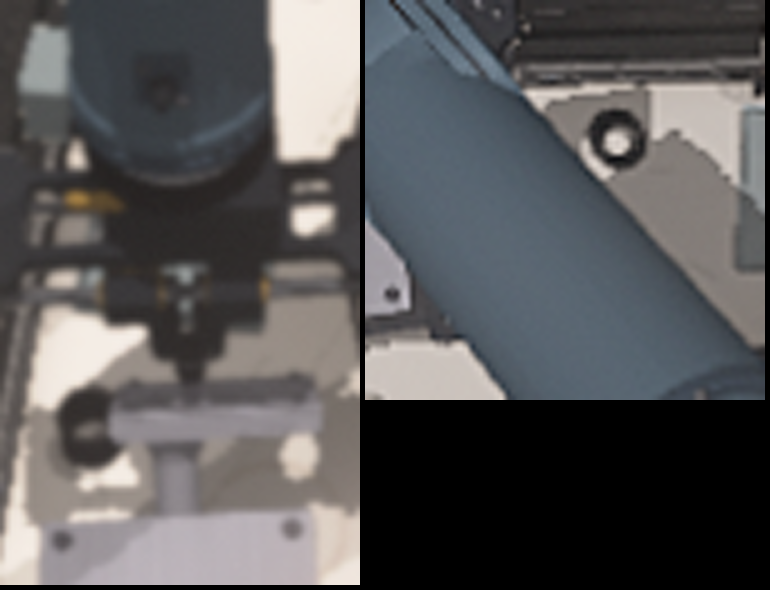

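```bash
python3 - <<'E'
from ov import *
p,M,s=tool(); print(p,s['contact_force'],s['finger_force'])
f=lambda P:((proj("side",P)-[219.5,189.5])*4.5).round(0).tolist()
print("tcp",f(p),"grasp",f(p-.019*M[:,2]),"body",f(p-.064*M[:,2]))
print("knob",f(N+.016*nz),f(N+.027*nz),f(N+.038*nz))
E
```

```text
[0.52890577 0.15538315 0.16785123] [-1.09785616 -1.68642974 13.68170093] 7.810301844292553
tcp [[192.0, 370.0]] grasp [[190.0, 348.0]] body [[187.0, 294.0]]
knob [[195.0, 388.0]] [[194.0, 364.0]] [[194.0, 341.0]]
```

>>> {"method": "play_rows", "body": {"deltas": [{"tx":0,"ty":0,"tz":0,"ax":0,"ay":0,"az":0,"hand":20},{"tx":0,"ty":0,"tz":0,"ax":0,"ay":0,"az":0,"hand":35},{"tx":0,"ty":0,"tz":0,"ax":0,"ay":0,"az":0,"hand":45},{"tx":0,"ty":0,"tz":0,"ax":0,"ay":0,"az":0,"hand":45},{"tx":0,"ty":0,"tz":0,"ax":0,"ay":0,"az":0,"hand":45}]}}

```text
time: 4.98
tool_pos: [0.5267, 0.1545, 0.1651]
ee_rot: [-0.0, 0.662, 0.749, -0.0]
contact_force: [0.3, 0.9, 0.5]
opening: 0.036
finger_force: 0.0
```

```bash
python3 - <<'E'
from ov import *
sd=robot.capture("side")
im=crop(sd,235,230,60,60,10)
for P,c in((N+.016*nz,(0,255,0)),(N+.038*nz,(0,255,0)),(tool()[0],(0,0,255))):
    u=(proj("side",P)[0]-[234.5,229.5])*10; cv2.circle(im,tuple(int(i) for i in u),3,c,-1)
cv2.imwrite("pics/k2.png",im)
E
```

```text
(no output)
```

View pics/k2.png

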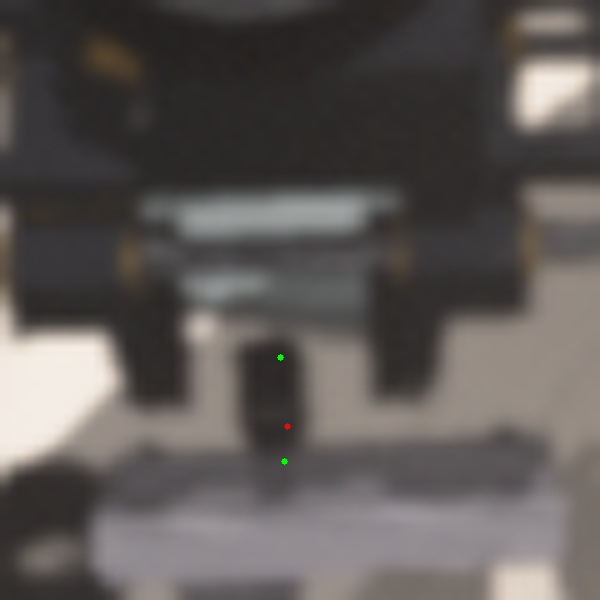

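>>> {"method": "play_rows", "body": {"deltas": [{"tx":0,"ty":0,"tz":4,"ax":0,"ay":0,"az":0,"hand":40},{"tx":0,"ty":0,"tz":3,"ax":0,"ay":0,"az":0,"hand":40},{"tx":0,"ty":0,"tz":0,"ax":0,"ay":0,"az":0,"hand":30},{"tx":0,"ty":0,"tz":0,"ax":0,"ay":0,"az":0,"hand":20},{"tx":0,"ty":0,"tz":0,"ax":0,"ay":0,"az":0,"hand":10}]}}

```text
time: 5.45
tool_pos: [0.5268, 0.1547, 0.1581]
ee_rot: [-0.0, 0.662, 0.749, -0.0]
contact_force: [-0.2, -0.6, 0.7]
opening: 0.0221
finger_force: 0.0
```

>>> {"method": "play_rows", "body": {"deltas": [{"tx":0,"ty":0,"tz":0,"ax":0,"ay":0,"az":0,"hand":10},{"tx":0,"ty":0,"tz":0,"ax":0,"ay":0,"az":0,"hand":10},{"tx":0,"ty":0,"tz":0,"ax":0,"ay":0,"az":0,"hand":10},{"tx":0,"ty":0,"tz":0,"ax":0,"ay":0,"az":0,"hand":10},{"tx":0,"ty":0,"tz":0,"ax":0,"ay":0,"az":0,"hand":10}]}}

```text
time: 5.87
tool_pos: [0.5271, 0.1547, 0.1583]
ee_rot: [0.0, 0.662, 0.749, 0.0]
contact_force: [1.4, 0.5, -0.5]
opening: 0.0133
finger_force: 30.0
```

>>> {"method": "play_rows", "body": {"deltas": [{"tx":0,"ty":-4,"tz":0,"ax":0,"ay":0,"az":0,"hand":10},{"tx":0,"ty":-7,"tz":0,"ax":0,"ay":0,"az":0,"hand":10},{"tx":0,"ty":-7,"tz":0,"ax":0,"ay":0,"az":0,"hand":10},{"tx":0,"ty":-7,"tz":0,"ax":0,"ay":0,"az":0,"hand":10},{"tx":0,"ty":-5,"tz":0,"ax":0,"ay":0,"az":0,"hand":10}]}}

```text
time: 6.28
tool_pos: [0.4971, 0.1509, 0.1585]
ee_rot: [0.001, 0.662, 0.75, 0.001]
contact_force: [17.3, 2.8, -11.5]
opening: 0.0134
finger_force: 30.0
```

>>> {"method": "play_rows", "body": {"deltas": [{"tx":0,"ty":-3,"tz":0,"ax":0,"ay":0,"az":0,"hand":10},{"tx":0,"ty":-3,"tz":0,"ax":0,"ay":0,"az":0,"hand":10},{"tx":0,"ty":-2,"tz":0,"ax":0,"ay":0,"az":0,"hand":10},{"tx":0,"ty":-1,"tz":0,"ax":0,"ay":0,"az":0,"hand":10},{"tx":0,"ty":0,"tz":0,"ax":0,"ay":0,"az":0,"hand":10}]}}

```text
time: 6.7
tool_pos: [0.4969, 0.151, 0.1591]
ee_rot: [0.004, 0.663, 0.749, 0.008]
contact_force: [31.1, 5.3, -29.6]
opening: 0.0133
finger_force: 30.0
```

>>> {"method": "play_rows", "body": {"deltas": [{"tx":0,"ty":-1,"tz":0,"ax":0,"ay":0,"az":0,"hand":10},{"tx":0,"ty":-1,"tz":0,"ax":0,"ay":0,"az":0,"hand":10},{"tx":0,"ty":-1,"tz":0,"ax":0,"ay":0,"az":0,"hand":10},{"tx":0,"ty":0,"tz":0,"ax":0,"ay":0,"az":0,"hand":10},{"tx":0,"ty":0,"tz":0,"ax":0,"ay":0,"az":0,"hand":10}]}}

```text
time: 7.12
tool_pos: [0.4967, 0.1511, 0.1594]
ee_rot: [0.005, 0.663, 0.749, 0.011]
contact_force: [40.5, 6.7, -36.3]
opening: 0.0133
finger_force: 29.9
```

>>> {"method": "play_rows", "body": {"deltas": [{"tx":0,"ty":4,"tz":0,"ax":0,"ay":0,"az":0,"hand":10},{"tx":0,"ty":4,"tz":0,"ax":0,"ay":0,"az":0,"hand":10},{"tx":0,"ty":2,"tz":0,"ax":0,"ay":0,"az":0,"hand":10},{"tx":0,"ty":0,"tz":0,"ax":0,"ay":0,"az":0,"hand":10},{"tx":0,"ty":0,"tz":0,"ax":0,"ay":0,"az":0,"hand":10}]}}

```text
time: 7.53
tool_pos: [0.4974, 0.1508, 0.1586]
ee_rot: [0.001, 0.662, 0.749, 0.002]
contact_force: [9.1, 0.9, -5.5]
opening: 0.0135
finger_force: 30.0
```

>>> {"method": "play_rows", "body": {"deltas": [{"tx":0,"ty":0,"tz":0,"ax":0,"ay":0,"az":0,"hand":30},{"tx":0,"ty":0,"tz":0,"ax":0,"ay":0,"az":0,"hand":45},{"tx":0,"ty":0,"tz":0,"ax":0,"ay":0,"az":0,"hand":45},{"tx":0,"ty":0,"tz":0,"ax":0,"ay":0,"az":0,"hand":45},{"tx":0,"ty":0,"tz":0,"ax":0,"ay":0,"az":0,"hand":45}]}}

```text
time: 7.95
tool_pos: [0.4945, 0.1507, 0.1581]
ee_rot: [-0.0, 0.662, 0.75, -0.0]
contact_force: [-0.3, -0.1, 0.2]
opening: 0.0439
finger_force: 0.0
```

>>> {"method": "play_rows", "body": {"deltas": [{"tx":0,"ty":0,"tz":-15,"ax":0,"ay":0,"az":0,"hand":45},{"tx":0,"ty":0,"tz":-30,"ax":0,"ay":0,"az":0,"hand":45},{"tx":0,"ty":0,"tz":-35,"ax":0,"ay":0,"az":0,"hand":45},{"tx":0,"ty":0,"tz":-35,"ax":0,"ay":0,"az":0,"hand":45},{"tx":-15,"ty":0,"tz":0,"ax":0,"ay":0,"az":0,"hand":45}]}}

```text
time: 8.37
tool_pos: [0.4992, 0.1406, 0.2798]
ee_rot: [0.002, 0.66, 0.751, 0.005]
contact_force: [1.2, 0.2, -0.2]
opening: 0.045
finger_force: 0.0
```

```bash
python3 - <<'E'
from ov import *
RO[:2]=[.4843,-.3535]
Rt=down(-13.3); G=RO-.056*rx+[0,0,-.027]; print(G)
plan(Rt,G+[0,0,.25-G[2]],G+[0,0,.12-G[2]],G)
E
```

```text
[ 0.47122706 -0.40795272  0.033     ]
t 8.3667 pos [0.4992 0.1406 0.2798] op 0.045 F [ 1.2  0.2 -0.2] rot deg [ 0.53 -0.29 20.66]
j [ 0.25  0.33 -0.75  1.79  0.24  1.11 -0.45]
  shift mm [-540.3   99.    29.8] n>= 14.0
  shift mm [  0.   0. 130.] n>= 4.0
  shift mm [ 0.  0. 87.] n>= 3.0
```

>>> {"method": "play_rows", "body": {"deltas": [{"tx":0,"ty":0,"tz":0,"ax":0,"ay":0,"az":6.9,"hand":50},{"tx":0,"ty":0,"tz":0,"ax":0,"ay":0,"az":6.9,"hand":50},{"tx":0,"ty":0,"tz":0,"ax":0,"ay":0,"az":6.9,"hand":50},{"tx":-20,"ty":3.6,"tz":0,"ax":0,"ay":0,"az":0,"hand":50},{"tx":-34,"ty":6.2,"tz":0,"ax":0,"ay":0,"az":0,"hand":50}]}}

```text
time: 8.78
tool_pos: [0.4932, 0.0844, 0.2735]
ee_rot: [-0.001, 0.784, 0.621, 0.001]
contact_force: [0.8, -0.4, 0.1]
opening: 0.0499
finger_force: 0.0
```

>>> {"method": "play_rows", "body": {"deltas": [{"tx":-34,"ty":6.2,"tz":0,"ax":0,"ay":0,"az":0,"hand":50},{"tx":-34,"ty":6.2,"tz":0,"ax":0,"ay":0,"az":0,"hand":50},{"tx":-34,"ty":6.2,"tz":0,"ax":0,"ay":0,"az":0,"hand":50},{"tx":-34,"ty":6.2,"tz":0,"ax":0,"ay":0,"az":0,"hand":50},{"tx":-34,"ty":6.2,"tz":0,"ax":0,"ay":0,"az":0,"hand":50}]}}

```text
time: 9.2
tool_pos: [0.4832, -0.093, 0.2733]
ee_rot: [0.0, 0.786, 0.618, -0.0]
contact_force: [0.4, 0.2, 0.8]
opening: 0.0499
finger_force: 0.0
```

>>> {"method": "play_rows", "body": {"deltas": [{"tx":-34,"ty":6.2,"tz":0,"ax":0,"ay":0,"az":0,"hand":50},{"tx":-34,"ty":6.2,"tz":0,"ax":0,"ay":0,"az":0,"hand":50},{"tx":-34,"ty":6.2,"tz":0,"ax":0,"ay":0,"az":0,"hand":50},{"tx":-34,"ty":6.2,"tz":0,"ax":0,"ay":0,"az":0,"hand":50},{"tx":-34,"ty":6.2,"tz":0,"ax":0,"ay":0,"az":0,"hand":50}]}}

```text
time: 9.62
tool_pos: [0.4734, -0.2655, 0.2732]
ee_rot: [-0.0, 0.786, 0.618, -0.0]
contact_force: [0.3, 0.4, 0.1]
opening: 0.0498
finger_force: 0.0
```

>>> {"method": "play_rows", "body": {"deltas": [{"tx":-34,"ty":6.2,"tz":0,"ax":0,"ay":0,"az":0,"hand":50},{"tx":-34,"ty":6.2,"tz":0,"ax":0,"ay":0,"az":0,"hand":50},{"tx":-34,"ty":6.2,"tz":0,"ax":0,"ay":0,"az":0,"hand":50},{"tx":-34,"ty":6.2,"tz":0,"ax":0,"ay":0,"az":0,"hand":50},{"tx":0,"ty":0,"tz":0,"ax":0,"ay":0,"az":0,"hand":50}]}}

```text
time: 10.03
tool_pos: [0.4629, -0.4098, 0.2723]
ee_rot: [0.001, 0.789, 0.615, -0.002]
contact_force: [-1.4, -1.3, -0.3]
opening: 0.0499
finger_force: 0.0
```

```bash
python3 - <<'E'
from ov import *
RO[:2]=[.4843,-.3535]
Rt=down(-13.3); G=RO-.056*rx+[0,0,-.027]
plan(Rt,G+[0,0,.12-G[2]],G)
t=robot.capture("top")
im=crop(t,150,160,80,70,5)
for k in(0,.0095):
  c=(0,255,0) if k else (0,0,255)
  u=[(proj("top",N+k*nx+.013*(np.cos(b)*nx+np.sin(b)*ny))[0]-[149.5,159.5])*5 for b in np.linspace(0,6.28,24)]
  if k: cv2.polylines(im,[np.array(u).astype(int)],True,c,1)
sd=crop(robot.capture("side"),225,240,75,70,5)
u=[(proj("side",N+.0095*nx+.013*(np.cos(b)*nx+np.sin(b)*ny))[0]-[224.5,239.5])*5 for b in np.linspace(0,6.28,24)]
cv2.polylines(sd,[np.array(u).astype(int)],True,(0,255,0),1)
c2=crop(t,150,160,80,70,5)
cv2.imwrite("pics/h1.png",np.hstack([im,sd]))
E
```

```text
t 10.0333 pos [ 0.4629 -0.4098  0.2723] op 0.0499 F [-1.4 -1.3 -0.3] rot deg [-0.07  0.2  -0.83]
j [ 0.93  0.46 -0.4   1.55  0.19  1.17  0.25]
  shift mm [  3.7   7.7 152.3] n>= 4.0
  shift mm [ 0.  0. 87.] n>= 3.0
```

View pics/h1.png

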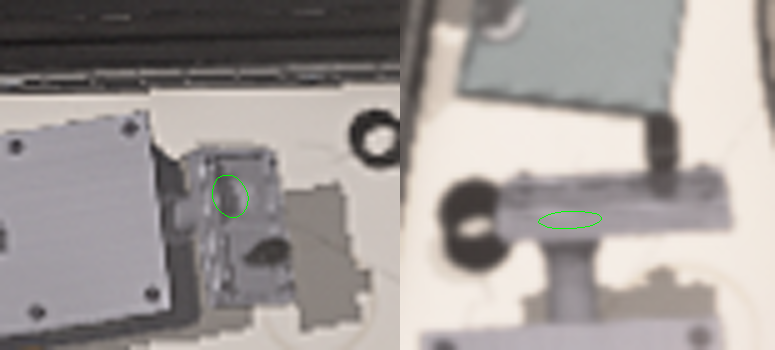

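>>> {"method": "play_rows", "body": {"deltas": [{"tx":0,"ty":6,"tz":20,"ax":0,"ay":0,"az":0,"hand":50},{"tx":0,"ty":0,"tz":35,"ax":0,"ay":0,"az":0,"hand":50},{"tx":0,"ty":0,"tz":35,"ax":0,"ay":0,"az":0,"hand":50},{"tx":0,"ty":0,"tz":35,"ax":0,"ay":0,"az":0,"hand":50},{"tx":0,"ty":0,"tz":15,"ax":0,"ay":0,"az":0,"hand":50}]}}

```text
time: 10.55
tool_pos: [0.4704, -0.3996, 0.1289]
ee_rot: [-0.003, 0.785, 0.619, -0.0]
contact_force: [-1.3, 0.4, -0.8]
opening: 0.05
finger_force: 0.0
```

>>> {"method": "play_rows", "body": {"deltas": [{"tx":0,"ty":0,"tz":0,"ax":0,"ay":0,"az":0,"hand":50},{"tx":0,"ty":0,"tz":0,"ax":0,"ay":0,"az":0,"hand":50},{"tx":0,"ty":0,"tz":0,"ax":0,"ay":0,"az":0,"hand":50},{"tx":0,"ty":0,"tz":0,"ax":0,"ay":0,"az":0,"hand":50},{"tx":0,"ty":0,"tz":0,"ax":0,"ay":0,"az":0,"hand":50}]}}

```text
time: 10.97
tool_pos: [0.473, -0.4039, 0.135]
ee_rot: [0.001, 0.786, 0.618, 0.0]
contact_force: [0.3, -0.6, -0.4]
opening: 0.0502
finger_force: 0.0
```

```bash
python3 - <<'E'
from ov import *
RO[:2]=[.4843,-.3535]
Rt=down(-13.3); G=RO-.056*rx+[0,0,-.027]
plan(Rt,G+[0,0,.12-G[2]],G)
E
```

```text
t 10.9667 pos [ 0.473  -0.4039  0.135 ] op 0.0502 F [ 0.3 -0.6 -0.4] rot deg [ 0.15  0.07 -0.3 ]
j [ 0.89  0.61 -0.37  1.67  0.26  0.91  0.19]
  shift mm [-4.4 -0.8 15. ] n>= 1.0
  shift mm [ 0.  0. 87.] n>= 3.0
```

>>> {"method": "play_rows", "body": {"deltas": [{"tx":-4.4,"ty":-0.8,"tz":25,"ax":0,"ay":0,"az":0,"hand":50},{"tx":0,"ty":0,"tz":30,"ax":0,"ay":0,"az":0,"hand":50},{"tx":0,"ty":0,"tz":25,"ax":0,"ay":0,"az":0,"hand":50},{"tx":0,"ty":0,"tz":14,"ax":0,"ay":0,"az":0,"hand":50},{"tx":0,"ty":0,"tz":8,"ax":0,"ay":0,"az":0,"hand":50}]}}

```text
time: 11.38
tool_pos: [0.4696, -0.4071, 0.03]
ee_rot: [-0.001, 0.786, 0.618, -0.0]
contact_force: [0.1, -0.5, 0.3]
opening: 0.0499
finger_force: 0.0
```

>>> {"method": "play_rows", "body": {"deltas": [{"tx":0,"ty":0,"tz":0,"ax":0,"ay":0,"az":0,"hand":35},{"tx":0,"ty":0,"tz":0,"ax":0,"ay":0,"az":0,"hand":25},{"tx":0,"ty":0,"tz":0,"ax":0,"ay":0,"az":0,"hand":15},{"tx":0,"ty":0,"tz":0,"ax":0,"ay":0,"az":0,"hand":5},{"tx":0,"ty":0,"tz":0,"ax":0,"ay":0,"az":0,"hand":5}]}}

```text
time: 11.8
tool_pos: [0.4708, -0.4081, 0.0324]
ee_rot: [0.001, 0.786, 0.618, 0.0]
contact_force: [0.9, -0.4, 0.7]
opening: 0.0188
finger_force: 0.0
```

>>> {"method": "play_rows", "body": {"deltas": [{"tx":0,"ty":0,"tz":0,"ax":0,"ay":0,"az":0,"hand":5},{"tx":0,"ty":0,"tz":0,"ax":0,"ay":0,"az":0,"hand":5},{"tx":0,"ty":0,"tz":0,"ax":0,"ay":0,"az":0,"hand":5},{"tx":0,"ty":0,"tz":0,"ax":0,"ay":0,"az":0,"hand":5},{"tx":0,"ty":0,"tz":0,"ax":0,"ay":0,"az":0,"hand":5}]}}

```text
time: 12.22
tool_pos: [0.4706, -0.408, 0.032]
ee_rot: [0.001, 0.786, 0.618, 0.0]
contact_force: [-0.5, -0.8, 6.1]
opening: 0.0125
finger_force: 30.0
```

>>> {"method": "play_rows", "body": {"deltas": [{"tx":0,"ty":0,"tz":-10,"ax":0,"ay":0,"az":0,"hand":5},{"tx":0,"ty":0,"tz":-30,"ax":0,"ay":0,"az":0,"hand":5},{"tx":0,"ty":0,"tz":-35,"ax":0,"ay":0,"az":0,"hand":5},{"tx":0,"ty":0,"tz":-35,"ax":0,"ay":0,"az":0,"hand":5},{"tx":0,"ty":0,"tz":-35,"ax":0,"ay":0,"az":0,"hand":5}]}}

```text
time: 12.63
tool_pos: [0.4697, -0.4071, 0.178]
ee_rot: [-0.0, 0.786, 0.618, -0.0]
contact_force: [1.0, -0.6, -1.9]
opening: 0.0128
finger_force: 30.0
```

>>> {"method": "play_rows", "body": {"deltas": [{"tx":0,"ty":0,"tz":-35,"ax":0,"ay":0,"az":0,"hand":5},{"tx":0,"ty":0,"tz":-25,"ax":0,"ay":0,"az":0,"hand":5},{"tx":0,"ty":0,"tz":0,"ax":0,"ay":0,"az":0,"hand":5},{"tx":0,"ty":0,"tz":0,"ax":0,"ay":0,"az":0,"hand":5},{"tx":0,"ty":0,"tz":0,"ax":0,"ay":0,"az":0,"hand":5}]}}

```text
time: 13.05
tool_pos: [0.4693, -0.4071, 0.2352]
ee_rot: [-0.001, 0.786, 0.618, -0.0]
contact_force: [-0.5, -0.3, -1.4]
opening: 0.0126
finger_force: 30.0
```

```bash
python3 - <<'E'
from ov import *
p,M,s=tool(); print(p,s['opening'],s['finger_force'],s['contact_force'])
O=p-.028*M[:,2]+.056*M[:,0]
pts=np.array([O+.135*M[:,0],O,O-.08*M[:,0]])
t=robot.capture("top"); sd=robot.capture("side")
ut=proj("top",pts); us=proj("side",pts); print(ut,us)
def mk(im,u,s):
    c=u[:2].mean(0).astype(int); x0,y0=max(c[0]-35,0),max(c[1]-45,0); o=crop(im,x0,y0,75,90,s); print(x0,y0)
    for q in u: cv2.circle(o,tuple(int(i) for i in (q-[x0-.5,y0-.5])*s),2,(0,0,255),-1)
    return o
cv2.imwrite("pics/r1.png",np.hstack([mk(t,ut,5),mk(sd,us,5)]))
E
```

```text
[ 0.46929408 -0.40710726  0.23522575] 0.012645058573419823 29.986627944745123 [-0.46851554 -0.28468193 -1.43909656]
[[333.98339726 196.00074501]
 [381.81301458 206.13952161]
 [410.02192683 212.13980796]] [[282.79244662 118.06874795]
 [298.71034627  85.8290411 ]
 [307.17399196  68.67509459]]
322 156
255 56
```

View pics/r1.png

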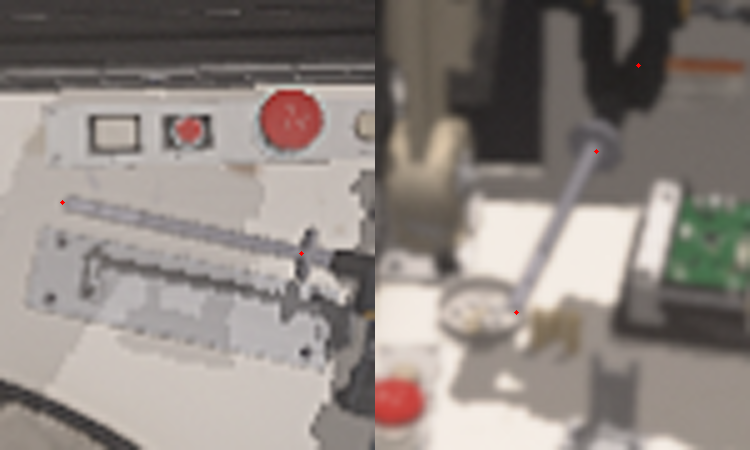

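```bash
cat >> ov.py <<'E'
N2=N+.0095*nx; RI=np.c_[-nz,nx,-ny]
def ins(d): return N2+d*nz+.0535*nz-.028*ny
E
python3 - <<'E'
from ov import *
np.set_printoptions(precision=3,suppress=True)
k=1/1.42857
print("lamp centre",tri((240*k,175*k),(395*k,152*k)))
for uv in((400,183),(350,172),(440,180),(335,155)): 
    for z in(.3,.42): print("top",uv,z,onz("top",(uv[0]*k,uv[1]*k),z))
for uv in((292,130),(275,200),(222,250),(250,245)): print("side",uv,onz("side",(uv[0]*k,uv[1]*k),.3),onz("side",(uv[0]*k,uv[1]*k),.42))
print(ins(.165),ins(0))
p,M,s=tool(); print(R.from_matrix(M.T@down(7.1)).as_rotvec(degrees=True))
plan(RI,p+[0,0,.06],ins(.165))
E
```

```text
lamp centre (array([ 0.742, -0.07 ,  0.363]), np.float64(1.1792344664777624e-05))
top (400, 183) 0.3 [ 0.701 -0.077  0.3  ]
top (400, 183) 0.42 [ 0.664 -0.078  0.42 ]
top (350, 172) 0.3 [0.726 0.019 0.3  ]
top (350, 172) 0.42 [0.687 0.01  0.42 ]
top (440, 180) 0.3 [ 0.705 -0.155  0.3  ]
top (440, 180) 0.42 [ 0.668 -0.148  0.42 ]
top (335, 155) 0.3 [0.761 0.047 0.3  ]
top (335, 155) 0.42 [0.719 0.036 0.42 ]
side (292, 130) [ 0.71  -0.263  0.3  ] [ 0.664 -0.105  0.42 ]
side (275, 200) [ 0.704 -0.089  0.3  ] [0.659 0.039 0.42 ]
side (222, 250) [0.759 0.021 0.3  ] [0.705 0.129 0.42 ]
side (250, 245) [0.721 0.008 0.3  ] [0.673 0.119 0.42 ]
[0.555 0.006 0.295] [0.541 0.122 0.178]
[ -0.163  -0.11  -20.705]
t 13.15 pos [ 0.469 -0.407  0.234] op 0.0129 F [-0.2  0.1 -1. ] rot deg [ -8.28 -44.61 -19.56]
j [ 0.92  0.5  -0.4   1.58  0.21  1.1   0.24]
  shift mm [-42.4   0.  -42.4] n>= 2.0
  shift mm [ 282.   136.8 -282.6] n>= 11.0
```

>>> {"method": "play_rows", "body": {"deltas": [{"tx":0,"ty":0,"tz":-20,"ax":0,"ay":0,"az":-6.9,"hand":5},{"tx":0,"ty":0,"tz":-35,"ax":0,"ay":0,"az":-6.9,"hand":5},{"tx":0,"ty":0,"tz":-35,"ax":0,"ay":0,"az":-6.9,"hand":5},{"tx":0,"ty":0,"tz":-20,"ax":0,"ay":-4,"az":0,"hand":5},{"tx":0,"ty":0,"tz":0,"ax":0,"ay":-6,"az":0,"hand":5}]}}

```text
time: 13.57
tool_pos: [0.4714, -0.4113, 0.3498]
ee_rot: [0.069, 0.661, 0.745, -0.058]
contact_force: [0.2, 0.1, -0.5]
opening: 0.0128
finger_force: 30.0
```

>>> {"method": "play_rows", "body": {"deltas": [{"tx":0,"ty":0,"tz":0,"ax":0,"ay":-7,"az":0,"hand":5},{"tx":0,"ty":0,"tz":0,"ax":0,"ay":-7,"az":0,"hand":5},{"tx":0,"ty":0,"tz":0,"ax":0,"ay":-7,"az":0,"hand":5},{"tx":0,"ty":0,"tz":0,"ax":0,"ay":-7,"az":0,"hand":5},{"tx":0,"ty":0,"tz":0,"ax":0,"ay":-7,"az":0,"hand":5}]}}

```text
time: 13.98
tool_pos: [0.4703, -0.4065, 0.3458]
ee_rot: [0.287, 0.611, 0.693, -0.252]
contact_force: [-0.3, -0.1, -2.6]
opening: 0.0126
finger_force: 30.0
```

```bash
python3 - <<'E'
from ov import *
p,M,s=tool(); print(s['finger_force'])
plan(RI,[.47,-.02,.35],[.555,.006,.35],ins(.165),ins(.1))
E
```

```text
29.98536652419716
t 13.9833 pos [ 0.4703 -0.4065  0.3458] op 0.0126 F [-0.3 -0.1 -2.6] rot deg [ 0.12 -0.11  0.06]
j [ 0.61  0.22 -0.4   1.96  1.05  0.98 -0.27]
  shift mm [ 268.2   47.5 -274.2] n>= 10.0
  shift mm [ 10.8  87.6 -10.8] n>= 3.0
  shift mm [39.1  0.5 38.9] n>= 2.0
  shift mm [65. -0.  0.] n>= 2.0
```

>>> {"method": "play_rows", "body": {"deltas": [{"tx":12,"ty":2.1,"tz":-12.2,"ax":0,"ay":0,"az":0,"hand":5},{"tx":20,"ty":3.5,"tz":-20.4,"ax":0,"ay":0,"az":0,"hand":5},{"tx":20,"ty":3.5,"tz":-20.4,"ax":0,"ay":0,"az":0,"hand":5},{"tx":20,"ty":3.5,"tz":-20.4,"ax":0,"ay":0,"az":0,"hand":5},{"tx":20,"ty":3.5,"tz":-20.4,"ax":0,"ay":0,"az":0,"hand":5}]}}

```text
time: 14.4
tool_pos: [0.4689, -0.2729, 0.3472]
ee_rot: [0.281, 0.613, 0.694, -0.251]
contact_force: [-0.6, 0.3, -1.2]
opening: 0.0129
finger_force: 30.0
```

>>> {"method": "play_rows", "body": {"deltas": [{"tx":20,"ty":3.5,"tz":-20.4,"ax":0,"ay":0,"az":0,"hand":5},{"tx":20,"ty":3.5,"tz":-20.4,"ax":0,"ay":0,"az":0,"hand":5},{"tx":20,"ty":3.5,"tz":-20.4,"ax":0,"ay":0,"az":0,"hand":5},{"tx":20,"ty":3.5,"tz":-20.4,"ax":0,"ay":0,"az":0,"hand":5},{"tx":20,"ty":3.5,"tz":-20.4,"ax":0,"ay":0,"az":0,"hand":5}]}}

```text
time: 14.82
tool_pos: [0.4683, -0.1289, 0.3497]
ee_rot: [0.28, 0.613, 0.695, -0.252]
contact_force: [1.6, 0.7, -1.1]
opening: 0.0125
finger_force: 30.0
```

>>> {"method": "play_rows", "body": {"deltas": [{"tx":20,"ty":3.5,"tz":-20.4,"ax":0,"ay":0,"az":0,"hand":5},{"tx":20,"ty":3.5,"tz":-20.4,"ax":0,"ay":0,"az":0,"hand":5},{"tx":20,"ty":3.5,"tz":-20.4,"ax":0,"ay":0,"az":0,"hand":5},{"tx":16,"ty":3,"tz":-16.5,"ax":0,"ay":0,"az":0,"hand":5},{"tx":0,"ty":0,"tz":0,"ax":0,"ay":0,"az":0,"hand":5}]}}

```text
time: 15.23
tool_pos: [0.469, -0.0157, 0.3512]
ee_rot: [0.28, 0.611, 0.697, -0.25]
contact_force: [0.0, 0.8, -0.9]
opening: 0.0126
finger_force: 30.0
```

```bash
python3 - <<'E'
from ov import *
plan(RI,[.555,.006,.35],ins(.165),ins(.1))
E
```

```text
t 15.2333 pos [ 0.469  -0.0157  0.3512] op 0.0126 F [ 0.   0.8 -0.9] rot deg [-0.07 -0.92  0.5 ]
j [ 0.04  0.31 -0.72  1.87  0.82  1.58 -0.81]
  shift mm [ 8.5 88.  -6.9] n>= 3.0
  shift mm [39.1  0.5 38.9] n>= 2.0
  shift mm [65. -0.  0.] n>= 2.0
```

>>> {"method": "play_rows", "body": {"deltas": [{"tx":1.5,"ty":15,"tz":-1.2,"ax":0,"ay":0,"az":0,"hand":5},{"tx":2.5,"ty":26,"tz":-2,"ax":0,"ay":0,"az":0,"hand":5},{"tx":2.5,"ty":26,"tz":-2,"ax":0,"ay":0,"az":0,"hand":5},{"tx":2,"ty":21,"tz":-1.7,"ax":0,"ay":0,"az":0,"hand":5},{"tx":10,"ty":0,"tz":10,"ax":0,"ay":0,"az":0,"hand":5}]}}

```text
time: 15.65
tool_pos: [0.5582, 0.0007, 0.3374]
ee_rot: [0.281, 0.614, 0.694, -0.25]
contact_force: [0.2, -1.1, -1.2]
opening: 0.0127
finger_force: 30.0
```

>>> {"method": "play_rows", "body": {"deltas": [{"tx":14,"ty":0,"tz":14,"ax":0,"ay":0,"az":0,"hand":5},{"tx":15,"ty":0,"tz":15,"ax":0,"ay":0,"az":0,"hand":5},{"tx":0,"ty":0,"tz":0,"ax":0,"ay":0,"az":0,"hand":5},{"tx":0,"ty":0,"tz":0,"ax":0,"ay":0,"az":0,"hand":5},{"tx":0,"ty":0,"tz":0,"ax":0,"ay":0,"az":0,"hand":5}]}}

```text
time: 16.07
tool_pos: [0.5553, 0.0001, 0.2968]
ee_rot: [0.283, 0.613, 0.693, -0.252]
contact_force: [0.6, 0.5, 0.1]
opening: 0.0132
finger_force: 30.0
```

```bash
python3 - <<'E'
from ov import *
plan(RI,ins(.165),ins(.1))
p,M,s=tool()
t=robot.capture("top"); sd=robot.capture("side")
O=p-.028*M[:,2]+.0535*M[:,0]
def mk(n,im,x0,y0,s):
    o=crop(im,x0,y0,75,90,s)
    for q,c in((O+.135*M[:,0],(0,0,255)),(O,(0,0,255)),(N2,(0,255,0))):
        u=(proj(n,q)[0]-[x0-.5,y0-.5])*s; cv2.circle(o,tuple(int(i) for i in u),2,c,-1)
    return o
cv2.imwrite("pics/i1.png",np.hstack([mk("top",t,165,155,5),mk("side",sd,225,200,5)]))
E
```

```text
t 16.0667 pos [5.553e-01 1.000e-04 2.968e-01] op 0.0132 F [0.6 0.5 0.1] rot deg [-0.14 -0.47  0.03]
j [-0.02  0.53 -0.67  1.72  0.94  1.58 -0.86]
  shift mm [ 5.7  0.9 -2.8] n>= 1.0
  shift mm [65. -0.  0.] n>= 2.0
```

View pics/i1.png

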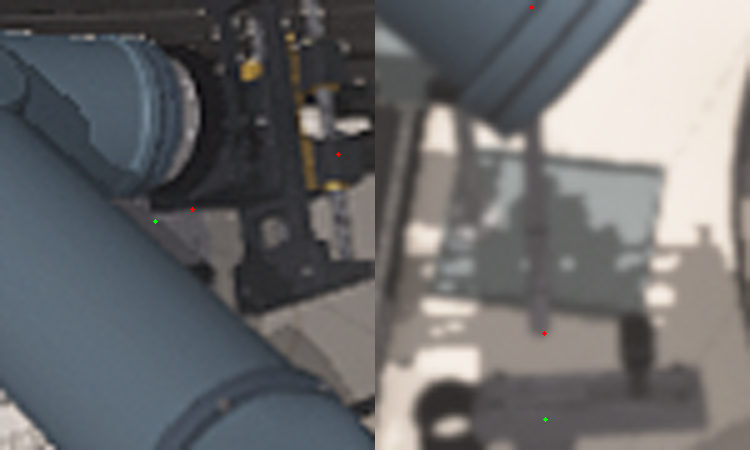

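>>> {"method": "play_rows", "body": {"deltas": [{"tx":3,"ty":-1,"tz":-2.6,"ax":0,"ay":-0.3,"az":0,"hand":5},{"tx":0,"ty":0,"tz":0,"ax":0,"ay":0,"az":0,"hand":5},{"tx":10,"ty":0,"tz":0,"ax":0,"ay":0,"az":0,"hand":5},{"tx":12,"ty":0,"tz":0,"ax":0,"ay":0,"az":0,"hand":5},{"tx":8,"ty":0,"tz":0,"ax":0,"ay":0,"az":0,"hand":5}]}}

```text
time: 16.58
tool_pos: [0.551, 0.0264, 0.2735]
ee_rot: [0.286, 0.612, 0.693, -0.253]
contact_force: [-0.4, -0.1, -0.6]
opening: 0.0129
finger_force: 30.0
```

>>> {"method": "play_rows", "body": {"deltas": [{"tx":6,"ty":0,"tz":0,"ax":0,"ay":0,"az":0,"hand":5},{"tx":6,"ty":0,"tz":0,"ax":0,"ay":0,"az":0,"hand":5},{"tx":4,"ty":0,"tz":0,"ax":0,"ay":0,"az":0,"hand":5},{"tx":0,"ty":0,"tz":0,"ax":0,"ay":0,"az":0,"hand":5},{"tx":0,"ty":0,"tz":0,"ax":0,"ay":0,"az":0,"hand":5}]}}

```text
time: 17.0
tool_pos: [0.5501, 0.0362, 0.2634]
ee_rot: [0.286, 0.612, 0.693, -0.253]
contact_force: [1.4, 0.6, -1.0]
opening: 0.0125
finger_force: 30.0
```

```bash
cat > st.py <<'E'
from ov import *
p,M,s=tool(); q=RI.T@(p-ins(0))*1000
print("t",s['time'],"d(mm)",-q[0].round(1),"lat y,z",q[1:].round(1),"F tool",(M.T@s['contact_force']).round(1),"T",(M.T@s['ft_torque']).round(2),"rot",R.from_matrix(M.T@RI).as_rotvec(degrees=True).round(2),"grip",s['finger_force'])
E
python3 st.py
```

```text
t 17.0 d(mm) 121.2 lat y,z [-1.6  0.7] F tool [1.  1.4 0.4] T [-0.1   0.77  0.07] rot [-0.07 -0.07  0.01] grip 29.98651121277362
```

>>> {"method": "play_rows", "body": {"deltas": [{"tx":4,"ty":0,"tz":0,"ax":0,"ay":0,"az":0,"hand":5},{"tx":4,"ty":0,"tz":0,"ax":0,"ay":0,"az":0,"hand":5},{"tx":4,"ty":0,"tz":0,"ax":0,"ay":0,"az":0,"hand":5},{"tx":3,"ty":0,"tz":0,"ax":0,"ay":0,"az":0,"hand":5},{"tx":0,"ty":0,"tz":0,"ax":0,"ay":0,"az":0,"hand":5}]}}

```text
time: 17.42
tool_pos: [0.5486, 0.0473, 0.2523]
ee_rot: [0.286, 0.612, 0.693, -0.253]
contact_force: [0.4, 0.4, -0.9]
opening: 0.0124
finger_force: 30.0
```

```bash
python3 st.py
```

```text
t 17.4167 d(mm) 105.5 lat y,z [-1.7  0.6] F tool [0.8 0.4 0.4] T [-0.05  0.76  0.07] rot [-0.06 -0.1   0.05] grip 29.984683077782393
```

Tip is in the bore with no load; continue.

>>> {"method": "play_rows", "body": {"deltas": [{"tx":5,"ty":0,"tz":0,"ax":0,"ay":0,"az":0,"hand":5},{"tx":6,"ty":0,"tz":0,"ax":0,"ay":0,"az":0,"hand":5},{"tx":6,"ty":0,"tz":0,"ax":0,"ay":0,"az":0,"hand":5},{"tx":5,"ty":0,"tz":0,"ax":0,"ay":0,"az":0,"hand":5},{"tx":3,"ty":0,"tz":0,"ax":0,"ay":0,"az":0,"hand":5}]}}

```text
time: 17.83
tool_pos: [0.5464, 0.065, 0.2345]
ee_rot: [0.286, 0.612, 0.693, -0.253]
contact_force: [0.5, -0.7, -0.5]
opening: 0.0127
finger_force: 30.0
```

>>> {"method": "play_rows", "body": {"deltas": [{"tx":5,"ty":0,"tz":0,"ax":0,"ay":0,"az":0,"hand":5},{"tx":6,"ty":0,"tz":0,"ax":0,"ay":0,"az":0,"hand":5},{"tx":6,"ty":0,"tz":0,"ax":0,"ay":0,"az":0,"hand":5},{"tx":5,"ty":0,"tz":0,"ax":0,"ay":0,"az":0,"hand":5},{"tx":3,"ty":0,"tz":0,"ax":0,"ay":0,"az":0,"hand":5}]}}

```text
time: 18.25
tool_pos: [0.5442, 0.0824, 0.2169]
ee_rot: [0.286, 0.612, 0.693, -0.253]
contact_force: [-0.0, -1.0, -1.6]
opening: 0.0127
finger_force: 30.0
```

```bash
python3 st.py
```

```text
t 18.25 d(mm) 55.4 lat y,z [-1.7  0.6] F tool [ 0.4 -0.1  1.9] T [-0.13  0.62  0.14] rot [-0.07 -0.08  0.04] grip 29.984388607554138
```

>>> {"method": "play_rows", "body": {"deltas": [{"tx":5,"ty":0,"tz":0,"ax":0,"ay":0,"az":0,"hand":5},{"tx":6,"ty":0,"tz":0,"ax":0,"ay":0,"az":0,"hand":5},{"tx":6,"ty":0,"tz":0,"ax":0,"ay":0,"az":0,"hand":5},{"tx":5,"ty":0,"tz":0,"ax":0,"ay":0,"az":0,"hand":5},{"tx":3,"ty":0,"tz":0,"ax":0,"ay":0,"az":0,"hand":5}]}}

```text
time: 18.67
tool_pos: [0.5421, 0.0999, 0.1993]
ee_rot: [0.286, 0.612, 0.693, -0.253]
contact_force: [-0.0, -0.1, -1.7]
opening: 0.0127
finger_force: 30.0
```

>>> {"method": "play_rows", "body": {"deltas": [{"tx":5,"ty":0,"tz":0,"ax":0,"ay":0,"az":0,"hand":5},{"tx":5,"ty":0,"tz":0,"ax":0,"ay":0,"az":0,"hand":5},{"tx":4,"ty":0,"tz":0,"ax":0,"ay":0,"az":0,"hand":5},{"tx":3,"ty":0,"tz":0,"ax":0,"ay":0,"az":0,"hand":5},{"tx":2,"ty":0,"tz":0,"ax":0,"ay":0,"az":0,"hand":5}]}}

```text
time: 19.08
tool_pos: [0.5405, 0.113, 0.1862]
ee_rot: [0.286, 0.612, 0.693, -0.253]
contact_force: [0.5, -0.4, -0.7]
opening: 0.0129
finger_force: 30.0
```

```bash
python3 st.py
```

```text
t 19.0833 d(mm) 11.9 lat y,z [-1.6  0.5] F tool [0.1 0.5 0.8] T [-0.16  0.63  0.16] rot [-0.06 -0.07  0.01] grip 29.9841528525576
```

>>> {"method": "play_rows", "body": {"deltas": [{"tx":2.5,"ty":0,"tz":0,"ax":0,"ay":0,"az":0,"hand":5},{"tx":2.5,"ty":0,"tz":0,"ax":0,"ay":0,"az":0,"hand":5},{"tx":2,"ty":0,"tz":0,"ax":0,"ay":0,"az":0,"hand":5},{"tx":1,"ty":0,"tz":0,"ax":0,"ay":0,"az":0,"hand":5},{"tx":0,"ty":0,"tz":0,"ax":0,"ay":0,"az":0,"hand":5}]}}

```text
time: 19.5
tool_pos: [0.5399, 0.1185, 0.1808]
ee_rot: [0.286, 0.612, 0.693, -0.253]
contact_force: [0.2, -0.7, -0.3]
opening: 0.0127
finger_force: 30.0
```

>>> {"method": "play_rows", "body": {"deltas": [{"tx":2,"ty":0,"tz":0,"ax":0,"ay":0,"az":0,"hand":5},{"tx":2,"ty":0,"tz":0,"ax":0,"ay":0,"az":0,"hand":5},{"tx":0,"ty":0,"tz":0,"ax":0,"ay":0,"az":0,"hand":5},{"tx":0,"ty":0,"tz":0,"ax":0,"ay":0,"az":0,"hand":5},{"tx":0,"ty":0,"tz":0,"ax":0,"ay":0,"az":0,"hand":5}]}}

```text
time: 19.92
tool_pos: [0.5402, 0.1184, 0.1806]
ee_rot: [0.289, 0.612, 0.69, -0.255]
contact_force: [-0.2, -7.2, 10.5]
opening: 0.013
finger_force: 30.0
```

```bash
python3 st.py
```

```text
t 19.9167 d(mm) 4.2 lat y,z [-1.3  0.7] F tool [-12.5  -1.1  -2.4] T [ 0.13 -1.79 -0.11] rot [-0.12  0.32 -0.19] grip 30.02776347566396
```

>>> {"method": "play_rows", "body": {"deltas": [{"tx":1.5,"ty":0,"tz":0,"ax":0,"ay":0,"az":0,"hand":5},{"tx":1.5,"ty":0,"tz":0,"ax":0,"ay":0,"az":0,"hand":5},{"tx":0,"ty":0,"tz":0,"ax":0,"ay":0,"az":0,"hand":5},{"tx":0,"ty":0,"tz":0,"ax":0,"ay":0,"az":0,"hand":5},{"tx":0,"ty":0,"tz":0,"ax":0,"ay":0,"az":0,"hand":5}]}}

```text
time: 20.33
tool_pos: [0.5403, 0.1183, 0.1804]
ee_rot: [0.29, 0.613, 0.689, -0.257]
contact_force: [-1.8, -11.6, 19.6]
opening: 0.0128
finger_force: 30.0
```

```bash
python3 st.py; python3 - <<'E'
from ov import *
cv2.imwrite("pics/in_side.png",crop(robot.capture("side"),225,240,60,50,10)); cv2.imwrite("pics/in_top.png",crop(robot.capture("top"),175,175,60,50,10))
E
```

```text
t 20.3333 d(mm) 4.0 lat y,z [-1.1  0.9] F tool [-21.9  -3.1  -5.6] T [ 0.45 -3.55 -0.13] rot [-0.17  0.62 -0.32] grip 30.026944144628942
```

>>> {"method": "play_rows", "body": {"deltas": [{"tx":-6,"ty":0,"tz":0,"ax":0,"ay":0,"az":0,"hand":5},{"tx":-5,"ty":0,"tz":0,"ax":0,"ay":0,"az":0,"hand":5},{"tx":-7,"ty":0,"tz":0,"ax":0,"ay":0,"az":0,"hand":5},{"tx":-9,"ty":0,"tz":0,"ax":0,"ay":0,"az":0,"hand":5},{"tx":-9,"ty":0,"tz":0,"ax":0,"ay":0,"az":0,"hand":5}]}}

```text
time: 20.85
tool_pos: [0.5424, 0.0978, 0.2015]
ee_rot: [0.286, 0.612, 0.693, -0.253]
contact_force: [0.9, 0.2, -1.9]
opening: 0.0129
finger_force: 30.0
```

```bash
python3 st.py
```

```text
t 20.85 d(mm) 33.6 lat y,z [-1.6  0.6] F tool [1.4 1.  1.3] T [-0.41  0.78  0.23] rot [-0.06 -0.12  0.03] grip 30.032010111026466
```

>>> {"method": "play_rows", "body": {"deltas": [{"tx":-9,"ty":0,"tz":0,"ax":0,"ay":0,"az":0,"hand":5},{"tx":-9,"ty":0,"tz":0,"ax":0,"ay":0,"az":0,"hand":5},{"tx":-9,"ty":0,"tz":0,"ax":0,"ay":0,"az":0,"hand":5},{"tx":-9,"ty":0,"tz":0,"ax":0,"ay":0,"az":0,"hand":5},{"tx":-9,"ty":0,"tz":0,"ax":0,"ay":0,"az":0,"hand":5}]}}

```text
time: 21.27
tool_pos: [0.5463, 0.0657, 0.2339]
ee_rot: [0.286, 0.612, 0.692, -0.253]
contact_force: [1.9, -0.2, -1.7]
opening: 0.013
finger_force: 30.0
```

>>> {"method": "play_rows", "body": {"deltas": [{"tx":-9,"ty":0,"tz":0,"ax":0,"ay":0,"az":0,"hand":5},{"tx":-9,"ty":0,"tz":0,"ax":0,"ay":0,"az":0,"hand":5},{"tx":-9,"ty":0,"tz":0,"ax":0,"ay":0,"az":0,"hand":5},{"tx":-9,"ty":0,"tz":0,"ax":0,"ay":0,"az":0,"hand":5},{"tx":-9,"ty":0,"tz":0,"ax":0,"ay":0,"az":0,"hand":5}]}}

```text
time: 21.68
tool_pos: [0.5502, 0.0342, 0.2656]
ee_rot: [0.286, 0.612, 0.693, -0.253]
contact_force: [-0.3, 0.4, -1.0]
opening: 0.0128
finger_force: 30.0
```

>>> {"method": "play_rows", "body": {"deltas": [{"tx":-10,"ty":0,"tz":0,"ax":0,"ay":0,"az":0,"hand":5},{"tx":-10,"ty":0,"tz":0,"ax":0,"ay":0,"az":0,"hand":5},{"tx":-10,"ty":0,"tz":0,"ax":0,"ay":0,"az":0,"hand":5},{"tx":-8,"ty":0,"tz":0,"ax":0,"ay":0,"az":0,"hand":5},{"tx":-4,"ty":0,"tz":0,"ax":0,"ay":0,"az":0,"hand":5}]}}

```text
time: 22.1
tool_pos: [0.5542, 0.0042, 0.2956]
ee_rot: [0.286, 0.612, 0.692, -0.253]
contact_force: [0.3, -0.1, -1.5]
opening: 0.0127
finger_force: 30.0
```

```bash
python3 st.py; python3 - <<'E'
from ov import *
plan(RI,[.555,.006,.36],[.46,-.02,.36],[.45,-.22,.36])
E
```

```text
t 22.1 d(mm) 166.8 lat y,z [-1.5  0.7] F tool [1.  0.3 1.1] T [-0.08  0.76  0.08] rot [-0.07 -0.06 -0.09] grip 29.997570337727666
t 22.1 pos [0.5542 0.0042 0.2956] op 0.0127 F [ 0.3 -0.1 -1.5] rot deg [-0.07 -0.06 -0.09]
j [-0.03  0.53 -0.67  1.72  0.94  1.59 -0.87]
  shift mm [-44.3   1.  -46.7] n>= 2.0
  shift mm [ -9.9 -97.5   9.9] n>= 3.0
  shift mm [-139.5  -34.6  139.5] n>= 5.0
```

>>> {"method": "play_rows", "body": {"deltas": [{"tx":-12,"ty":0,"tz":-12,"ax":0,"ay":0,"az":0,"hand":5},{"tx":-16,"ty":0,"tz":-17,"ax":0,"ay":0,"az":0,"hand":5},{"tx":-16,"ty":0,"tz":-17,"ax":0,"ay":0,"az":0,"hand":5},{"tx":-1.5,"ty":-15,"tz":1.5,"ax":0,"ay":0,"az":0,"hand":5},{"tx":-3,"ty":-28,"tz":3,"ax":0,"ay":0,"az":0,"hand":5}]}}

```text
time: 22.52
tool_pos: [0.5133, -0.0042, 0.3589]
ee_rot: [0.286, 0.613, 0.692, -0.252]
contact_force: [-0.5, -0.0, -1.6]
opening: 0.0129
finger_force: 30.0
```

>>> {"method": "play_rows", "body": {"deltas": [{"tx":-3,"ty":-28,"tz":3,"ax":0,"ay":0,"az":0,"hand":5},{"tx":-2.7,"ty":-26,"tz":2.7,"ax":0,"ay":0,"az":0,"hand":5},{"tx":-14,"ty":-3.5,"tz":14,"ax":0,"ay":0,"az":0,"hand":5},{"tx":-21,"ty":-5.2,"tz":21,"ax":0,"ay":0,"az":0,"hand":5},{"tx":-21,"ty":-5.2,"tz":21,"ax":0,"ay":0,"az":0,"hand":5}]}}

```text
time: 22.93
tool_pos: [0.4551, -0.1002, 0.3583]
ee_rot: [0.286, 0.611, 0.693, -0.253]
contact_force: [0.1, -0.2, -1.3]
opening: 0.0129
finger_force: 30.0
```

>>> {"method": "play_rows", "body": {"deltas": [{"tx":-21,"ty":-5.2,"tz":21,"ax":0,"ay":0,"az":0,"hand":5},{"tx":-21,"ty":-5.2,"tz":21,"ax":0,"ay":0,"az":0,"hand":5},{"tx":-21,"ty":-5.2,"tz":21,"ax":0,"ay":0,"az":0,"hand":5},{"tx":-20,"ty":-5,"tz":20,"ax":0,"ay":0,"az":0,"hand":5},{"tx":0,"ty":0,"tz":0,"ax":0,"ay":4,"az":0,"hand":5}]}}

```text
time: 23.35
tool_pos: [0.4461, -0.2228, 0.3564]
ee_rot: [0.26, 0.621, 0.701, -0.234]
contact_force: [0.2, -0.0, -1.4]
opening: 0.0126
finger_force: 30.0
```

>>> {"method": "play_rows", "body": {"deltas": [{"tx":0,"ty":0,"tz":0,"ax":0,"ay":7,"az":0,"hand":5},{"tx":0,"ty":0,"tz":0,"ax":0,"ay":7,"az":0,"hand":5},{"tx":0,"ty":0,"tz":0,"ax":0,"ay":7,"az":0,"hand":5},{"tx":0,"ty":0,"tz":0,"ax":0,"ay":7,"az":0,"hand":5},{"tx":0,"ty":0,"tz":0,"ax":0,"ay":7,"az":0,"hand":5}]}}

```text
time: 23.77
tool_pos: [0.4499, -0.2187, 0.3597]
ee_rot: [0.038, 0.661, 0.749, -0.032]
contact_force: [0.3, -0.5, -1.4]
opening: 0.0125
finger_force: 30.0
```

>>> {"method": "play_rows", "body": {"deltas": [{"tx":0,"ty":0,"tz":0,"ax":0,"ay":6,"az":0,"hand":5},{"tx":0,"ty":0,"tz":0,"ax":0,"ay":0,"az":5,"hand":5},{"tx":0,"ty":0,"tz":0,"ax":0,"ay":0,"az":5,"hand":5},{"tx":0,"ty":0,"tz":0,"ax":0,"ay":0,"az":0,"hand":5},{"tx":0,"ty":0,"tz":0,"ax":0,"ay":0,"az":0,"hand":5}]}}

```text
time: 24.18
tool_pos: [0.449, -0.2187, 0.3579]
ee_rot: [-0.001, 0.724, 0.69, -0.0]
contact_force: [-0.4, -0.2, -1.4]
opening: 0.013
finger_force: 30.0
```

```bash
cat >> ov.py <<'E'
RR=down(-3); sxv=RR[:,1]; P=np.array([.533,-.0155,.15])
def rd(P): return P-(.135+.0535)*RR[:,0]-.028*up
E
python3 - <<'E'
from ov import *
G=rd(P); print(G)
plan(RR,G-.06*sxv+[0,0,.1],G-.06*sxv,G)
E
```

```text
[ 0.52313467 -0.20374167  0.122     ]
t 24.1833 pos [ 0.449  -0.2187  0.3579] op 0.013 F [-0.4 -0.2 -1.4] rot deg [-0.08 -0.06  0.24]
j [ 0.72  0.17 -0.41  1.72  0.07  1.26  0.25]
  shift mm [ 18.8  13.2 135.9] n>= 4.0
  shift mm [  0.   0. 100.] n>= 3.0
  shift mm [ 0. 60.  0.] n>= 2.0
```

>>> {"method": "play_rows", "body": {"deltas": [{"tx":3,"ty":2,"tz":22,"ax":0,"ay":0,"az":0.2,"hand":5},{"tx":5,"ty":3.5,"tz":33,"ax":0,"ay":0,"az":0,"hand":5},{"tx":5,"ty":3.5,"tz":33,"ax":0,"ay":0,"az":0,"hand":5},{"tx":5.8,"ty":4.2,"tz":33,"ax":0,"ay":0,"az":0,"hand":5},{"tx":0,"ty":0,"tz":33,"ax":0,"ay":0,"az":0,"hand":5}]}}

```text
time: 24.6
tool_pos: [0.4641, -0.1988, 0.203]
ee_rot: [-0.0, 0.724, 0.69, 0.001]
contact_force: [-0.4, -0.8, -0.5]
opening: 0.0127
finger_force: 30.0
```

>>> {"method": "play_rows", "body": {"deltas": [{"tx":0,"ty":0,"tz":33,"ax":0,"ay":0,"az":0,"hand":5},{"tx":0,"ty":0,"tz":30,"ax":0,"ay":0,"az":0,"hand":5},{"tx":0,"ty":0,"tz":18,"ax":0,"ay":0,"az":0,"hand":5},{"tx":0,"ty":10,"tz":0,"ax":0,"ay":0,"az":0,"hand":5},{"tx":0,"ty":16,"tz":0,"ax":0,"ay":0,"az":0,"hand":5}]}}

```text
time: 25.02
tool_pos: [0.4882, -0.2016, 0.1226]
ee_rot: [-0.002, 0.725, 0.688, -0.001]
contact_force: [0.7, -1.5, -0.2]
opening: 0.0128
finger_force: 30.0
```

>>> {"method": "play_rows", "body": {"deltas": [{"tx":0,"ty":16,"tz":0,"ax":0,"ay":0,"az":0,"hand":5},{"tx":0,"ty":12,"tz":0,"ax":0,"ay":0,"az":0,"hand":5},{"tx":0,"ty":5,"tz":0,"ax":0,"ay":0,"az":0,"hand":5},{"tx":0,"ty":0,"tz":0,"ax":0,"ay":0,"az":0,"hand":5},{"tx":0,"ty":0,"tz":0,"ax":0,"ay":0,"az":0,"hand":5}]}}

```text
time: 25.43
tool_pos: [0.5224, -0.2037, 0.1236]
ee_rot: [-0.001, 0.726, 0.688, 0.0]
contact_force: [0.4, 0.3, -1.2]
opening: 0.0129
finger_force: 30.0
```

```bash
python3 - <<'E'
from ov import *
plan(RR,rd(P)); p,M,s=tool()
O=p-.028*M[:,2]+.0535*M[:,0]; a=np.linspace(0,2*np.pi,30)
def mk(n,x0,y0,w,h,s):
    im=robot.capture(n); o=crop(im,x0,y0,w,h,s); f=lambda q:tuple(int(i) for i in (proj(n,q)[0]-[x0-.5,y0-.5])*s)
    print(n,"tip",f(O+.135*M[:,0]),"origin",f(O),"P",f(P))
    cv2.circle(o,f(O+.135*M[:,0]),2,(0,0,255),-1); cv2.circle(o,f(P),2,(0,255,0),-1)
    C=P+.06*sxv
    cv2.polylines(o,[np.array([f(C+.02*(np.cos(b)*RR[:,0]+np.sin(b)*up)) for b in a])],True,(0,255,255),1)
    return o
A=mk("top",235,155,66,75,6); B=mk("side",215,170,66,75,6)
cv2.imwrite("pics/f1.png",np.hstack([A,B]))
E
```

```text
t 25.4333 pos [ 0.5224 -0.2037  0.1236] op 0.0129 F [ 0.4  0.3 -1.2] rot deg [-0.03 -0.06 -0.08]
j [ 0.57  0.54 -0.36  1.84  0.25  0.82  0.03]
  shift mm [0.  0.8 1.6] n>= 1.0
top tip (159, 260) origin (431, 268) P (159, 260)
side tip (323, 256) origin (370, 7) P (322, 258)
```

View pics/f1.png

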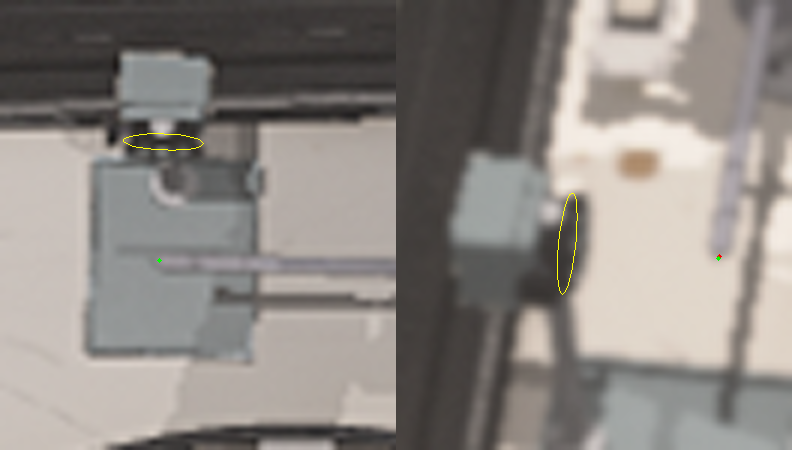

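>>> {"method": "play_rows", "body": {"deltas": [{"tx":0,"ty":-1.5,"tz":1.2,"ax":0,"ay":0,"az":0,"hand":5},{"tx":0,"ty":-0.7,"tz":0,"ax":0,"ay":0,"az":0,"hand":5},{"tx":0,"ty":0,"tz":0,"ax":0,"ay":0,"az":0,"hand":5},{"tx":0,"ty":0,"tz":0,"ax":0,"ay":0,"az":0,"hand":5},{"tx":0,"ty":0,"tz":0,"ax":0,"ay":0,"az":0,"hand":5}]}}

```text
time: 25.95
tool_pos: [0.5198, -0.2037, 0.1217]
ee_rot: [-0.001, 0.726, 0.687, 0.0]
contact_force: [0.7, 0.8, -0.3]
opening: 0.0128
finger_force: 30.0
```

>>> {"method": "play_rows", "body": {"deltas": [{"tx":0,"ty":0,"tz":0,"ax":0,"ay":0,"az":0,"hand":5},{"tx":0,"ty":0,"tz":0,"ax":0,"ay":0,"az":0,"hand":5},{"tx":0,"ty":0,"tz":0,"ax":0,"ay":0,"az":0,"hand":5},{"tx":0,"ty":0,"tz":0,"ax":0,"ay":0,"az":0,"hand":5},{"tx":0,"ty":0,"tz":0,"ax":0,"ay":0,"az":0,"hand":5}]}}

```text
time: 26.37
tool_pos: [0.5199, -0.2037, 0.1217]
ee_rot: [-0.001, 0.726, 0.687, 0.0]
contact_force: [-0.4, -0.4, -1.0]
opening: 0.0127
finger_force: 30.0
```

```bash
python3 - <<'E'
from ov import *
plan(RR,rd(np.array([.530,-.0155,.15])))
s=robot.sense(); print(abs(s['qvel']).max(),s['finger_force'])
print(robot.finish_job())
E
```

```text
t 26.3667 pos [ 0.5199 -0.2037  0.1217] op 0.0127 F [-0.4 -0.4 -1. ] rot deg [-0.06 -0.07 -0.15]
j [ 0.57  0.53 -0.36  1.84  0.25  0.81  0.03]
  shift mm [-0.   0.2 -0.3] n>= 1.0
0.0012262456502393506 29.997647060081363
the job is handed in; nothing more can be done
None
```

The job was handed in at 26.4 s with the shutter pulled to its hard stop, the rod pushed to a hard stop (taken as the collar on the mouth) and drawn fully out, and its tip held level at the read point to within a few mm by the camera estimate.

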